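Hang up the headphones at the repair bench

TASK

Clear the bench: hang the big headphones over the bar of the long stand and the slim headset over the bar of the short stand. Each should sit astride the middle of its bar by the crown of its headband, one ear cup on either side, square to the bar and hanging still. Put them on gently, and leave the bottle, the spray can and the solder spool standing where they are.

Things in the scene. Friction and masses are not known exactly. Their poses are not given: they have to be found in the camera images.
- headphones: big rigid black headphones, upright on their two ear cups, band arching above; 0.2 to 0.4 kg. Origin on the table midway between the cups; x from cup to cup (arch in the x-z plane), y across the band (pinch it along y), z up. 164 mm over the cups, 146 mm tall; cups 64 mm along y, 30 thick, 74 tall. Band 34 mm wide, flat sides; crown 20 mm thick with padding, underside at z = 126 mm
- headphones_crown (a point): top of the headphones' band at the middle of the arch, 146 mm above the body origin
- headphones_seat (a point): underside of the headphones' crown padding, 126 mm above the body origin: this rests on top of the bar when hung
- headset: slim rigid headset, black band, grey cups, upright on its cups; 0.1 to 0.2 kg. Origin and axes as for the headphones. 136 mm over the cups, 124 mm tall; cups 46 mm along y, 22 thick, 50 tall; 60 mm microphone boom low on the +x cup, towards +y. Band 22 mm wide, flat sides; crown 18 mm thick with padding, underside at z = 106 mm
- headset_crown (a point): top of the headset's band at the middle of the arch, 124 mm above the body origin
- headset_seat (a point): underside of the headset's crown padding, 106 mm above the body origin: this rests on top of the bar when hung
- long_stand: fixed steel stand: a horizontal round bar 14 mm thick along its y axis, top at 165 mm, between two 14 mm posts 190 mm apart (centres), on a flat 110 x 210 x 6 mm foot. Origin: on the table under the middle of the bar.
- long_stand_bar (a point): top of the bar at its middle, 165 mm above the table; y along the bar, x across it
- short_stand: fixed steel stand like the other but shorter: round bar 14 mm thick along its y axis, top at 165 mm, between two 14 mm posts 130 mm apart (centres), on a flat 110 x 150 x 6 mm foot. Origin: on the table under the middle of the bar.
- short_stand_bar (a point): top of the bar at its middle, 165 mm above the table; y along the bar, x across it
- bottle: loose amber drinks bottle, upright, 66 mm diameter, 210 mm tall: the one tall obstacle. It stands in one of the three places in front of the stands, the headphones and headset in the other two, in any order. Origin: centre of its underside.
- can: loose spray can, upright, 54 mm diameter, 160 mm tall. Origin: centre of its underside.
- spool: loose blue solder spool lying on its flange, 68 mm diameter, 54 mm tall. Origin: centre of its underside.

How it is judged:
By the outcome, as a careful person would: the job done as asked, in the order asked, and still so for the second after the job is handed in, with the robot touching nothing.
It also fails if it takes over 61 s, if anything falls off the work surface, if the arm or the gripper's body presses on something with over 40 N, if the wrist force passes 120 N, or if a joint passes its speed limit or range.

ROBOT

A 6-joint arm with a two-finger parallel gripper is mounted at the origin on the work surface. World frame = base frame: x ahead of the robot, y to its left, z up, the work surface at z = 0. Lengths are in mm, angles in rad, forces in N, time in s.
With the tool pointing down it reaches from about 350 to 975 mm from the base axis. Payload 7.1 kg.
Tool frame: the origin (TCP) lies at the very end of the fingers, on their centre line; the grasp point (between the pads) lies 19 mm behind it; y points along the fingers, x is the direction in which the jaws open and shut, and the axes are right-handed (so a half turn about y gives the same grasp; the last joint's range is limited). The gripper opens to 88 mm and grips with 3 to 60 N. Pads are 20 mm wide; open, the fingers measure 115 mm over their backs; the gripper's body (75 mm by 178 mm) begins 61 mm behind the grasp point.
Start: joints at [-1.24, 0.423, 1.63, -0, 1.089, -0.019], TCP at [214.21, -587.127, 222.675] pointing down, gripper open.
Joint ranges: [-3, 3], [-0.9, 2.11], [0.09, 2.58], [-1.31, 4.45], [0.11, 2.69], [-2.54, 2.54]. Speed limits (rad/s): [2.39, 2.39, 3.01, 3.14, 3.14, 3.14].

INTERFACE

Orientations are given as a rotation vector (axis times angle).
In Python, from workcell import ctrl gives the robot as it stands. The module is installed in compiled form; this text tells all that it offers.
- The arm moves only by the tool jog_arm, never from a script. Its argument "steps" is a list of rows, each an object with "turn": the turn, a rotation vector about the world's x, y, z scaled (see below), a list of three; "dp": the shift along the world's x, y, z scaled (see below), a list of three; "claw": the opening, from 0 (shut) to 1 (fully open). In form: [{"turn": [wx, wy, wz], "dp": [x, y, z], "claw": claw}, ...]. A call has 1 to 12 rows; each row is the pose to reach, as a shift and turn from the pose measured when the call began, turning the shorter way round; what a row does not reach only later rows make up. The controller multiplies each number of a shift by 80 mm and each number of a turn by pi rad. A row lasts 1/12 s, in which the tool goes at most 41.7 mm and 7.16 degrees, less where a joint would pass 70% of its speed; a pose out of reach is approached as far as the arm can. A call with a number of a shift or a turn outside -1 to 1 is refused whole. A call with a gripper value outside its range is refused whole. The fingers move at their own pace and stop on an object; the grip force is fixed at half the most. Time passes only in rows, so rows that repeat a pose let the fingers close. It gives the time, the measured TCP pose, the force and the opening at its end, in the units of the state.
- ctrl.get_obs(): the state, without advancing time (a new reading comes with each control period).
- ctrl.get_image(name): name is "side" or "top" or "wrist"; returns a dict with "img" (480x640x3 uint8, red, green, blue), "range_z" (480x640 float32, mm along the optical axis (not along the pixel's ray), 0 where there is no reading), "fovy" (degrees; the focal length in pixels is half the picture's height over the tangent of half this angle, whatever the lens; pixels are square), "cx", "cy" (the principal point, pixels), "camera_from_world" (4x4, takes a point from world to camera coordinates); the wrist camera has in their place "hand_eye" (4x4, takes a point from camera to tool coordinates, whose origin is the TCP and whose axes are the tool frame's). Camera axes: x right, y down, z forward; pixel columns grow to the right and rows downward; lengths in mm; the calibration is good to about 2 mm. A picture is of the moment at which its call begins: read the wrist's pose just before it.
- ctrl.close_job(): hands the job in, once; it reports no verdict.
The state is a dict: "t": time; "qpos": joint angles; "qvel": joint speeds; "joint_torque": joint torques, N m; "ee_pos": TCP position; "orientation": TCP orientation; "ft_force": force on the tool from outside, world axes, zero at the start; "moment": the same for the moment, N m; "width": finger opening in mm.
Only numpy, scipy, OpenCV 4.12 (cv2) and the standard library are available. Lean on these libraries where they do the work, as an engineer would, in place of code of your own. Each camera call takes 0.05 s, during which the arm holds its last target.

## Working session

There is one attempt and no reset: what is moved stays moved. The work goes in short steps, Python scripts to look and compute and a tool call to move; the robot and the scene stay as the last step left them, time stands still between calls to the robot, and variables do not carry over. Pictures are saved under pics/ and viewed, and the job is handed in when it is done.

Besides the shell and the picture viewer there is one more tool, called after ">>>" as name(argument=value, ...), one argument or row to a line, values as JSON. jog_arm: Moves the arm, as the interface text tells. Its arguments: {"type":"object","properties":{"steps":{"type":"array","items":{"type":"object","properties":{"turn":{"type":"array","items":{"type":"number"}},"dp":{"type":"array","items":{"type":"number"}},"claw":{"type":"number"}}}}},"required":["steps"]}

```bash
mkdir -p pics; cat > h.py <<'E'
import numpy as np, cv2
from workcell import ctrl
from scipy.spatial.transform import Rotation as R
def cam(n):
    o=ctrl.get_obs(); d=ctrl.get_image(n); f=240/np.tan(np.radians(d['fovy'])/2)
    if n=='wrist':
        T=np.eye(4);T[:3,:3]=R.from_rotvec(o['orientation']).as_matrix();T[:3,3]=o['ee_pos']
        W=T@d['hand_eye']
    else: W=np.linalg.inv(d['camera_from_world'])
    return d['img'],d['range_z'],f,d['cx'],d['cy'],W
def cloud(c):
    img,z,f,cx,cy,W=c
    v,u=np.mgrid[:480,:640]
    P=np.stack([(u-cx)/f*z,(v-cy)/f*z,z,np.ones_like(z)],-1)@W.T
    return P[...,:3]
def save(img,n): cv2.imwrite('pics/'+n+'.png',img[...,::-1])
E
python3 - <<'E'
from h import *
o=ctrl.get_obs(); print({k:np.round(v,3).tolist() for k,v in o.items()})
for n in ['side','top','wrist']:
    c=cam(n); save(c[0],n+'0'); P=cloud(c); np.save(n+'0.npy',P); np.save(n+'0i.npy',c[0])
    print(n,c[2:5],np.round(c[5],3).tolist(),(c[1]>0).mean())
E
```

```text
{'t': 0.0, 'qpos': [-1.24, 0.424, 1.631, 0.0, 1.089, -0.019], 'qvel': [0.001, -0.001, -0.001, 0.0, 0.0, -0.001], 'joint_torque': [-0.001, -54.463, -27.367, 0.064, 0.023, -0.0], 'ee_pos': [214.052, -586.605, 221.916], 'orientation': [-1.354, 0.949, -0.947], 'ft_force': [-0.45, 0.815, -0.06], 'moment': [0.006, 0.005, 0.051], 'width': 87.677}
side (np.float64(522.5904805824124), 318.4542974780671, 243.47036799439599) [[-0.974, -0.134, 0.181, 377.098], [-0.225, 0.6, -0.768, 680.435], [-0.005, -0.789, -0.615, 692.984], [0.0, 0.0, 0.0, 1.0]] 0.9959895833333333
top (np.float64(436.16522089393607), 322.3025442822093, 239.76854952435815) [[0.059, -0.978, 0.202, 357.694], [-0.998, -0.057, 0.012, -14.422], [0.0, -0.203, -0.979, 959.821], [0.0, 0.0, 0.0, 1.0]] 0.9960221354166666
wrist (np.float64(335.19987679278455), 325.5575993219435, 240.41976963370143) [[0.343, -0.905, -0.252, 282.902], [-0.939, -0.331, -0.091, -561.86], [-0.001, 0.268, -0.964, 384.316], [0.0, 0.0, 0.0, 1.0]] 0.9958723958333333
```

View pics/top0.png

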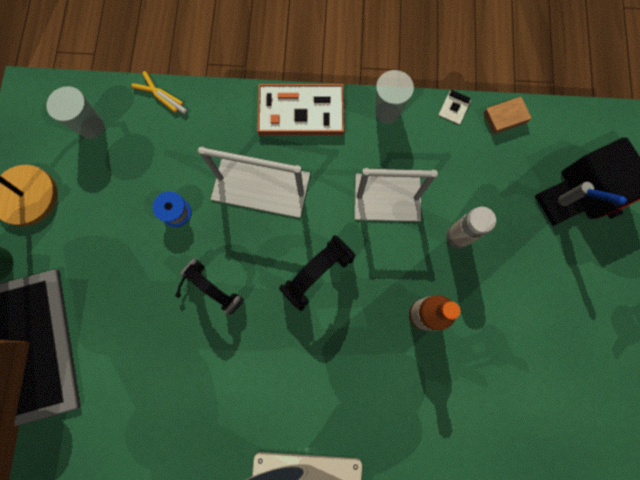

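View pics/side0.png

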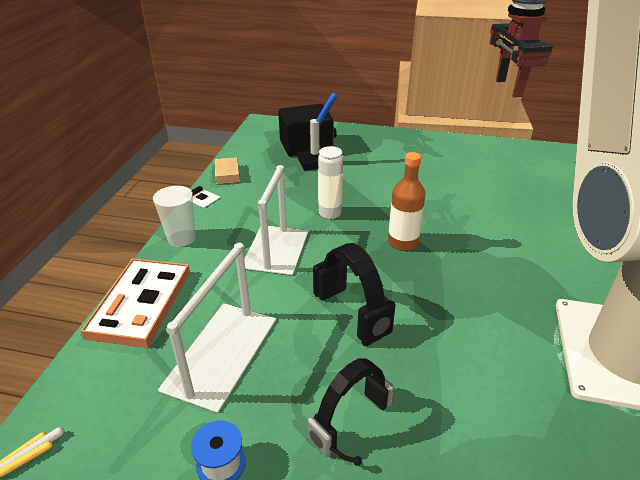

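The top view shows the long stand at left (bar from 205,155 to 298,168) and the short stand at centre-right (bar from 363,173 to 435,174). The headset is at (212,285), the headphones at (317,272), the bottle at (435,313), the can at (470,230) and the spool at (172,210). Next I'll measure them.

```bash
cat > meas.py <<'E'
from h import *
def fit(pts):
    m=np.median(pts[:,:2],0); r=cv2.minAreaRect(pts[:,:2].astype(np.float32)); return r
for n in ['top','side']:
    P=np.load(n+'0.npy'); I=np.load(n+'0i.npy').astype(int)
    hsv=cv2.cvtColor(I.astype(np.uint8),cv2.COLOR_RGB2HSV)
    z=P[...,2]; x=P[...,0]; y=P[...,1]
    print(n,'table z',np.median(z[(x>350)&(x<800)&(abs(y)<400)]))
    ok=(x>300)&(x<850)&(abs(y)<520)
    dark=(I.max(-1)<75)&ok&(z>15)
    bright=(hsv[...,1]<70)&(hsv[...,2]>80)&ok
    for nm,m in [('dark',dark),('barwhite',bright&(z>150)&(z<180))]:
        k,l,s,c=cv2.connectedComponentsWithStats(m.astype(np.uint8))
        for i in range(1,k):
            if s[i,4]<60: continue
            p=P[l==i]; (c0,wh,a)=fit(p); zz=np.percentile(p[:,2],[2,50,98])
            top=p[p[:,2]>zz[2]-6]
            d=p[:,:2]-p[:,:2].mean(0); ev=np.linalg.svd(d,full_matrices=False)[2][0]
            print(nm,s[i].tolist(),np.round(c0),np.round(wh),'z',np.round(zz),'top',np.round(top.mean(0)),'axis',np.round(np.degrees(np.arctan2(ev[1],ev[0])),1))
    for nm,m in [('amber',(hsv[...,0]<15)&(hsv[...,1]>120)&ok&(z>20)),('blue',(hsv[...,0]>100)&(hsv[...,0]<125)&(hsv[...,1]>120)&ok&(z>40))]:
        p=P[m]; 
        if len(p): print(nm,len(p),np.round(np.median(p,0)),np.round(np.percentile(p,[2,98],0)))
E
python3 meas.py
```

```text
top table z 0.28414279842388623
dark [382, 101, 24, 20, 275] [611. -67.] [ 48. 515.] z [ 18.  66. 101.] top [ 826. -129.  128.] axis 163.5
dark [295, 112, 12, 10, 98] [840.  65.] [20. 26.] z [20. 25. 28.] top [840.  64.  25.] axis -91.6
dark [202, 155, 20, 24, 165] [682. 237.] [12. 14.] z [ 19.  91. 151.] top [681. 238. 150.] axis -62.1
dark [296, 173, 7, 22, 98] [507.  16.] [306.   9.] z [ 21.  92. 155.] top [579.  35. 356.] axis -167.4
dark [358, 175, 9, 23, 103] [508. -50.] [ 10. 308.] z [ 20.  94. 154.] top [619. -72. 253.] axis 167.7
dark [415, 177, 19, 23, 143] [ 513. -110.] [ 13. 364.] z [ 19.  93. 156.] top [ 609. -174.  289.] axis 147.4
dark [538, 185, 19, 39, 349] [ 664. -517.] [78. 42.] z [16. 19. 23.] top [ 672. -507.   19.] axis -169.7
dark [462, 220, 23, 18, 133] [ 565. -294.] [47. 14.] z [114. 130. 145.] top [ 563. -293.  143.] axis -128.1
dark [448, 231, 24, 16, 130] [ 566. -293.] [49. 17.] z [17. 40. 96.] top [ 556. -296.   97.] axis -127.5
dark [279, 235, 77, 76, 1844] [457. -18.] [124. 164.] z [ 42. 119. 146.] top [473.   3. 156.] axis 137.0
dark [175, 259, 68, 55,
[... 1271 characters left out ...]
24.] top [436. 230. 122.] axis 59.7
dark [310, 431, 13, 17, 99] [476. 284.] [ 2. 26.] z [16. 26. 36.] top [475. 284.  34.] axis 143.7
dark [210, 437, 13, 12, 123] [601. 335.] [16. 16.] z [52. 55. 57.] top [601. 334.  55.] axis 127.1
barwhite [319, 146, 24, 17, 304] [ 580. -302.] [51. 49.] z [150. 160. 162.] top [ 581. -301.  160.] axis 98.6
barwhite [258, 165, 26, 46, 366] [ 664. -144.] [ 15. 145.] z [152. 163. 167.] top [ 663. -139.  164.] axis 91.2
barwhite [166, 243, 78, 94, 1107] [674. 148.] [205.  15.] z [153. 164. 167.] top [674. 159. 164.] axis 81.5
amber 1698 [ 409. -207.  130.] [[ 375. -232.   21.]
 [ 840.  164.  210.]]
blue 1772 [600. 337.  55.] [[570. 304.  52.]
 [631. 366.  57.]]
```

View pics/wrist0.png

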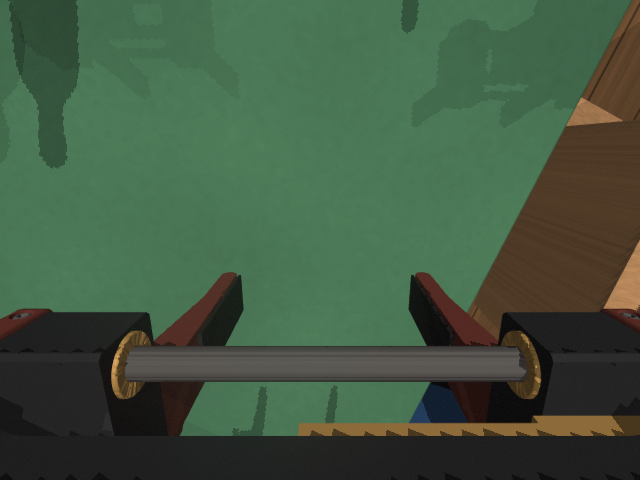

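```bash
cat > meas2.py <<'E'
from h import *
for n in ['top','side']:
    P=np.load(n+'0.npy'); z=P[...,2]; x=P[...,0]; y=P[...,1]
    for nm,c,zt,r in [('hp',(474,7),146,100),('hs',(435,227),124,85)]:
        near=np.hypot(x-c[0],y-c[1])<r
        for lo in (15,zt-40,zt-22,zt-10):
            m=(near&(z>lo)&(z<zt+6)).astype(np.uint8)
            m=cv2.morphologyEx(m,cv2.MORPH_OPEN,np.ones((2,2),np.uint8))
            k,l,s,_=cv2.connectedComponentsWithStats(m); i=1+np.argmax(s[1:,4]); p=P[l==i]
            # trim flying pixels
            (cc,wh,a)=cv2.minAreaRect(p[:,:2].astype(np.float32))
            d=p[:,:2]-p[:,:2].mean(0); ev=np.linalg.svd(d,full_matrices=False)[2]
            q=d@ev.T; lo2,hi=np.percentile(q,[1,99],0); ctr=p[:,:2].mean(0)+((lo2+hi)/2)@ev
            print(n,nm,lo,len(p),'rect',np.round(cc,1),np.round(wh),round(a,1),'pca',np.round(np.degrees(np.arctan2(ev[0,1],ev[0,0]))%180,1),np.round(ctr,1),np.round(hi-lo2),'z',np.round(np.percentile(p[:,2],[50,98]),1))
    for nm,c,r in [('long',(673,147),120),('short',(664,-145),90)]:
        m=(np.hypot(x-c[0],y-c[1])<r)&(z>157)&(z<170)&(abs(x-c[0])<30)
        p=P[m]; L=cv2.fitLine(p[:,:2].astype(np.float32),cv2.DIST_HUBER,0,.01,.01).ravel()
        t=(p[:,:2]-L[2:])@L[:2]; a,b=np.percentile(t,[.5,99.5]); print(n,nm,np.degrees(np.arctan2(L[1],L[0]))%180,L[2:]+L[:2]*(a+b)/2,b-a,np.percentile(p[:,2],95))
E
python3 meas2.py
```

```text
top hp 15 1832 rect [463.4 -18.4] [120. 174.] 53.2 pca 136.8 [472.8   0.6] [161.  57.] z [114.  146.4]
top hp 106 1052 rect [447.5   6.7] [ 83. 165.] 76.6 pca 137.2 [474.8   1.3] [112.  31.] z [136.8 146.5]
top hp 124 845 rect [440.8   6.7] [ 73. 155.] 79.0 pca 137.2 [4.76e+02 2.00e-01] [91. 31.] z [140.8 146.6]
top hp 136 566 rect [481.1  -4.4] [31. 79.] 47.0 pca 136.9 [477.1  -0.8] [65. 31.] z [143.2 147. ]
top hs 15 1100 rect [385.9 148.5] [318.  90.] 64.5 pca 62.7 [388.4 146.7] [315.  93.] z [ 87.8 125.3]
top hs 84 558 rect [394.1 134.2] [303.  47.] 67.5 pca 64.9 [396.2 127.5] [290.  51.] z [116.5 126. ]
top hs 102 452 rect [394.8 133.9] [303.  42.] 68.0 pca 66.7 [394.7 124.2] [284.  42.] z [119.7 126. ]
top hs 114 301 rect [409.  129.3] [304.  35.] 75.1 pca 68.7 [434.1 222.8] [51. 30.] z [121.4 126. ]
top long 81.70745 [671.93682212 146.32759625] 202.71850356340252 166.16273459237615
top short 91.854645 [ 662.56296695 -146.45039371] 142.1848271950555 166.07679676207755
side hp 15 3709 rect [406.9 245.1] [152. 859.] 13.9 pca 131.3 [ 4.61e+02 -1.00e-01] [156. 104.] z [ 72.4 146. ]
[... 182 characters left out ...]
3. 69.] z [139.1 147.1]
side hp 136 542 rect [449.  252.5] [ 61. 866.] 5.8 pca 100.5 [473.   9.] [54. 56.] z [143.6 147.2]
side hs 15 3007 rect [433.9 403.2] [113. 555.] 0.1 pca 70.3 [429.3 230.6] [139.  80.] z [ 51.3 124.3]
side hs 84 1195 rect [426.9 404.8] [ 75. 555.] 2.5 pca 88.2 [433.4 213.1] [120.  66.] z [113.4 125. ]
side hs 102 940 rect [423.8 412.4] [ 63. 541.] 3.3 pca 90.9 [434.  207.8] [112.  58.] z [117.1 125.1]
side hs 114 597 rect [418.4 442.9] [ 48. 480.] 4.1 pca 89.8 [433.8 229.9] [48. 42.] z [121.2 125.2]
side long 81.52884 [670.91193878 149.08276278] 202.56518568378488 166.38865519672748
side short 91.37156 [ 662.14960579 -143.58262922] 143.62097487744967 166.1699026775833
```

```bash
cat > meas3.py <<'E'
from h import *
for n in ['top','side']:
    P=np.load(n+'0.npy'); z=P[...,2]; x=P[...,0]; y=P[...,1]
    for nm,c,zt,r in [('hp',(475,5),146,105),('hs',(435,227),124,85)]:
        near=np.hypot(x-c[0],y-c[1])<r
        for lo in (15,zt-40,zt-22,zt-10,zt-4):
            m=(near&(z>lo)&(z<zt+4)); p=P[m]
            for _ in range(3):
                d=p[:,:2]-p[:,:2].mean(0); ev=np.linalg.svd(d,full_matrices=False)[2]
                q=d@ev.T; a,b=np.percentile(q,[1,99],0)
                L=cv2.fitLine(p[:,:2].astype(np.float32),cv2.DIST_HUBER,0,.01,.01).ravel()
            ctr=p[:,:2].mean(0)+((a+b)/2)@ev
            print(n,nm,lo,len(p),'pca',np.round(np.degrees(np.arctan2(ev[0,1],ev[0,0]))%180,1),'line',round(np.degrees(np.arctan2(L[1],L[0]))%180,1),np.round(ctr,1),np.round(b-a),'z',np.round(np.percentile(p[:,2],[50,98]),1))
    for nm,c in [('bottle',(400,-220)),('can',(581,-303)),('spool',(600,335))]:
        p=P[(np.hypot(x-c[0],y-c[1])<50)&(z>20)]; print(n,nm,np.round((np.percentile(p,2,0)+np.percentile(p,98,0))/2),p[:,2].max())
E
python3 meas3.py
```

```text
top hp 15 1837 pca 136.4 line 135.7 [474.1   2.4] [161.  59.] z [118.6 146.3]
top hp 106 1057 pca 137.0 line 137.0 [475.4   2.7] [111.  34.] z [138.2 146.4]
top hp 124 850 pca 137.1 line 137.0 [475.7   2.4] [88. 34.] z [141.5 146.6]
top hp 136 581 pca 137.4 line 137.4 [476.1   2.2] [62. 34.] z [143.3 146.9]
top hp 142 392 pca 133.7 line 120.2 [475.1   2.9] [46. 34.] z [144.3 147.8]
top hs 15 1105 pca 58.5 line 53.9 [421.5 232. ] [135.  81.] z [ 87.8 124.4]
top hs 84 567 pca 53.5 line 53.1 [435.4 224.9] [96. 22.] z [116. 125.]
top hs 102 458 pca 53.6 line 53.7 [435.7 225.4] [76. 22.] z [119.3 125.3]
top hs 114 312 pca 53.5 line 52.9 [435.4 225.2] [54. 22.] z [121.3 125.7]
top hs 120 214 pca 54.2 line 57.4 [435.5 225. ] [40. 21.] z [122.3 125.9]
top bottle [ 403. -223.  124.] 213.1079547976758
top can [ 578. -302.   94.] 163.72803801806106
top spool [600. 332.  40.] 58.51573996696254
side hp 15 3721 pca 139.1 line 140.8 [475.5   9.8] [160.  60.] z [ 73.1 145.9]
side hp 106 1194 pca 143.2 line 146.8 [474.4   9.1] [107.  38.] z [134.8 146.7]
side hp 124 905 pca 143.0 line 148.6 [474.8   7.6] [85. 37.] z [139.1 147. ]
side hp 136 555 pca 141.9 line 149.1 [475.7   6. ] [62. 35.] z [143.6 147.2]
side hp 142 362 pca 138.6 line 154.2 [475.7   5.3] [46. 34.] z [144.6 147.4]
side hs 15 3009 pca 55.6 line 52.4 [421.1 242.1] [132.  80.] z [ 57.8 124.2]
side hs 84 1201 pca 50.9 line 48.2 [436.9 230.6] [93. 24.] z [114.3 124.8]
side hs 102 952 pca 51.3 line 48.5 [436.7 229.8] [73. 24.] z [117.9 124.9]
side hs 114 613 pca 52.4 line 51.7 [435.9 228.3] [55. 22.] z [121.6 125.1]
side hs 120 406 pca 54.1 line 54.5 [436.3 228.4] [41. 22.] z [122.7 125.4]
side bottle [ 404. -214.  117.] 212.56448386678477
side can [ 580. -297.   93.] 163.05254873675642
side spool [600. 335.  40.] 58.082505904369896
```

```bash
python3 - <<'E'
from h import *
o=ctrl.get_obs(); M=R.from_rotvec(o['orientation']).as_matrix(); print(np.round(M,3)); print('toolx yaw',np.degrees(np.arctan2(M[1,0],M[0,0])),'j1',np.degrees(o['qpos'][0]))
E
```

```text
[[ 0.343 -0.     0.939]
 [-0.939  0.001  0.343]
 [-0.001 -1.     0.   ]]
toolx yaw -69.95638510748749 j1 -71.04553171840907
```

>>> jog_arm(
  steps=[
    {"dp":[0.4,0.9,0.5],"turn":[0,0,0.08],"claw":1},
    {"dp":[0.4,0.9,0.5],"turn":[0,0,0.08],"claw":1},
    {"dp":[0.4,0.9,0.5],"turn":[0,0,0.08],"claw":1},
    {"dp":[0.4,0.9,0.5],"turn":[0,0,0.08],"claw":1},
  ],
)

```text
t: 0.48
ee_pos: [247.0, -513.8, 263.4]
orientation: [-1.436, 0.755, -0.755]
ft_force: [-0.8, -0.9, 0.1]
width: 87.8
```

>>> jog_arm(
  steps=[
    {"dp":[0.4,0.95,0.5],"turn":[0,0,0.08],"claw":1},
    {"dp":[0.4,0.95,0.5],"turn":[0,0,0.08],"claw":1},
    {"dp":[0.4,0.95,0.5],"turn":[0,0,0.08],"claw":1},
    {"dp":[0.4,0.95,0.5],"turn":[0,0,0.08],"claw":1},
  ],
)

```text
t: 0.82
ee_pos: [279.8, -437.4, 304.4]
orientation: [-1.499, 0.559, -0.563]
ft_force: [-0.7, 0.1, 0.7]
width: 88.1
```

>>> jog_arm(
  steps=[
    {"dp":[0.4,0.95,0],"turn":[0,0,0.08],"claw":1},
    {"dp":[0.4,0.95,0],"turn":[0,0,0.08],"claw":1},
    {"dp":[0.4,0.95,0],"turn":[0,0,0.08],"claw":1},
    {"dp":[0.4,0.95,0],"turn":[0,0,0.08],"claw":1},
  ],
)

```text
t: 1.15
ee_pos: [312.0, -361.4, 303.5]
orientation: [-1.541, 0.364, -0.367]
ft_force: [-0.4, -0.2, 0.5]
width: 88.0
```

>>> jog_arm(
  steps=[
    {"dp":[0.4,0.95,0],"turn":[0,0,0.08],"claw":1},
    {"dp":[0.4,0.95,0],"turn":[0,0,0.08],"claw":1},
    {"dp":[0.4,0.95,0],"turn":[0,0,0.08],"claw":1},
    {"dp":[0.4,0.95,0],"turn":[0,0,0.08],"claw":1},
  ],
)

```text
t: 1.48
ee_pos: [344.4, -286.0, 303.1]
orientation: [-1.566, 0.169, -0.171]
ft_force: [0.4, -0.5, 0.6]
width: 87.6
```

>>> jog_arm(
  steps=[
    {"dp":[0.4,0.95,0],"turn":[0,0,0.08],"claw":1},
    {"dp":[0.4,0.95,0],"turn":[0,0,0.08],"claw":1},
    {"dp":[0.4,0.95,0],"turn":[0,0,0.08],"claw":1},
    {"dp":[0.4,0.95,0],"turn":[0,0,0.08],"claw":1},
  ],
)

```text
t: 1.82
ee_pos: [377.0, -210.9, 302.9]
orientation: [-1.573, -0.028, 0.026]
ft_force: [-0.9, -0.3, 0.0]
width: 87.9
```

>>> jog_arm(
  steps=[
    {"dp":[0.4,0.95,0],"turn":[0,0,0.08],"claw":1},
    {"dp":[0.4,0.95,0],"turn":[0,0,0.08],"claw":1},
    {"dp":[0.4,0.95,0],"turn":[0,0,0.08],"claw":1},
    {"dp":[0.4,0.95,0],"turn":[0,0,0.08],"claw":1},
  ],
)

```text
t: 2.15
ee_pos: [409.6, -135.9, 302.7]
orientation: [-1.562, -0.223, 0.222]
ft_force: [0.0, -0.4, 0.4]
width: 88.2
```

>>> jog_arm(
  steps=[
    {"dp":[0.41,0.87,-0.2],"turn":[0,0,0.085],"claw":1},
    {"dp":[0.41,0.87,-0.2],"turn":[0,0,0.085],"claw":1},
    {"dp":[0.41,0.87,-0.2],"turn":[0,0,0.085],"claw":1},
    {"dp":[0.41,0.87,-0.2],"turn":[0,0,0.085],"claw":1},
  ],
)

```text
t: 2.48
ee_pos: [442.6, -67.8, 286.1]
orientation: [-1.531, -0.43, 0.429]
ft_force: [-0.0, -0.3, 0.2]
width: 87.7
```

>>> jog_arm(
  steps=[
    {"dp":[0.41,0.87,-0.2],"turn":[0,0,0.085],"claw":1},
    {"dp":[0.41,0.87,-0.2],"turn":[0,0,0.085],"claw":1},
    {"dp":[0.41,0.87,-0.2],"turn":[0,0,0.085],"claw":1},
    {"dp":[0.41,0.87,-0.2],"turn":[0,0,0.085],"claw":1},
    {"dp":[0.41,0.87,-0.2],"turn":[0,0,0.085],"claw":1},
  ],
)

```text
t: 2.9
ee_pos: [475.3, -0.3, 270.2]
orientation: [-1.48, -0.633, 0.633]
ft_force: [-0.8, -0.3, 0.1]
width: 87.9
```

```bash
cat > w.py <<'E'
import sys
from h import *
def look(nm,c,zt,r=60):
    o=ctrl.get_obs(); M=R.from_rotvec(o['orientation']).as_matrix()
    print('ee',np.round(o['ee_pos'],1),'toolx yaw',round(np.degrees(np.arctan2(M[1,0],M[0,0])),2),'ydir',np.round(M[:,1],3),'w',o['width'],'F',np.round(o['ft_force'],1),'j',np.round(o['qpos'],2))
    c_=cam('wrist'); save(c_[0],nm); P=cloud(c_); z=P[...,2];x=P[...,0];y=P[...,1]
    near=np.hypot(x-c[0],y-c[1])<r
    for lo in (zt-30,zt-22,zt-10,zt-4):
        p=P[near&(z>lo)&(z<zt+4)]
        if len(p)<20: continue
        d=p[:,:2]-p[:,:2].mean(0); ev=np.linalg.svd(d,full_matrices=False)[2]
        q=d@ev.T; a,b=np.percentile(q,[1,99],0); ctr=p[:,:2].mean(0)+((a+b)/2)@ev
        print(lo,len(p),'axis',np.round(np.degrees(np.arctan2(ev[0,1],ev[0,0]))%180,1),np.round(ctr,1),np.round(b-a),'z98',np.round(np.percentile(p[:,2],98),1))
E
python3 -c "
from w import *
look('w1',(475.7,3.8),146)"
```

```text
ee [ 4.753e+02 -3.000e-01  2.702e+02] toolx yaw 46.4 ydir [ 0.001 -0.003 -1.   ] w 87.88075879723449 F [-0.8 -0.3  0.1] j [-0.02  0.14  1.9  -0.    1.1  -0.83]
116 3872 axis 137.0 [476.6   3.1] [100.  33.] z98 146.7
124 3488 axis 137.2 [476.7   3. ] [87. 33.] z98 146.8
136 2549 axis 137.2 [476.8   2.9] [62. 33.] z98 146.9
142 1901 axis 137.0 [476.7   2.9] [46. 33.] z98 147.0
```

View pics/w1.png

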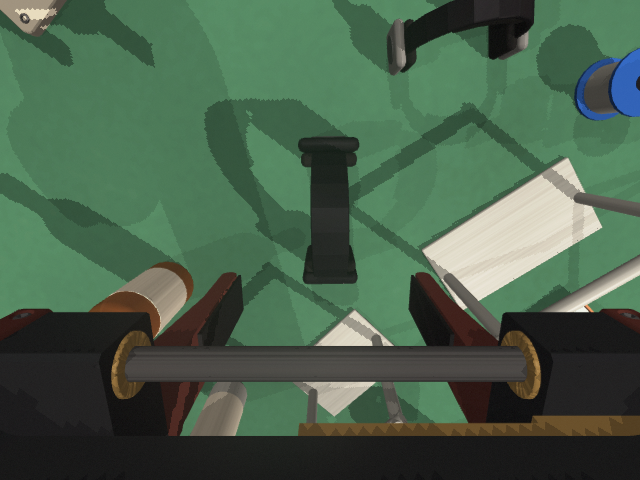

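The wrist view has the headphone band centred between the fingers at about (330,210). It gives the crown at (476.7, 3), which matches the fixed cameras. Descending.

>>> jog_arm(
  steps=[
    {"dp":[0.015,0.043,-0.5],"turn":[0,0,0.004],"claw":1},
    {"dp":[0.015,0.043,-0.9],"turn":[0,0,0.004],"claw":1},
    {"dp":[0.015,0.043,-0.9],"turn":[0,0,0.004],"claw":1},
    {"dp":[0.015,0.043,-0.9],"turn":[0,0,0.004],"claw":1},
  ],
)

```text
t: 3.28
ee_pos: [475.2, 1.9, 197.9]
orientation: [-1.477, -0.638, 0.643]
ft_force: [1.1, 0.1, 0.5]
width: 88.0
```

>>> jog_arm(
  steps=[
    {"dp":[0,0,-0.4],"claw":1},
    {"dp":[0,0,-0.6],"claw":1},
    {"dp":[0,0,-0.7],"claw":1},
    {"dp":[0,0,-0.7],"claw":1},
    {"dp":[0,0,-0.7],"claw":1},
  ],
)

```text
invalid input at $.steps[0]: expected keys turn, dp, claw
```

```bash
python3 -c "
from w import *
look('w2',(475.7,3.8),146)"
```

```text
ee [475.2   1.9 197.9] toolx yaw 46.94 ydir [-0.001 -0.003 -1.   ] w 87.96502934762533 F [1.1 0.1 0.5] j [-0.02  0.24  1.97 -0.    0.93 -0.84]
116 6314 axis 137.2 [476.1   3.4] [99. 33.] z98 146.6
124 5718 axis 137.3 [475.9   3.6] [86. 33.] z98 146.6
136 4230 axis 137.7 [476.8   2.9] [62. 33.] z98 146.7
142 3160 axis 137.6 [476.8   2.8] [46. 33.] z98 146.8
```

View pics/w2.png

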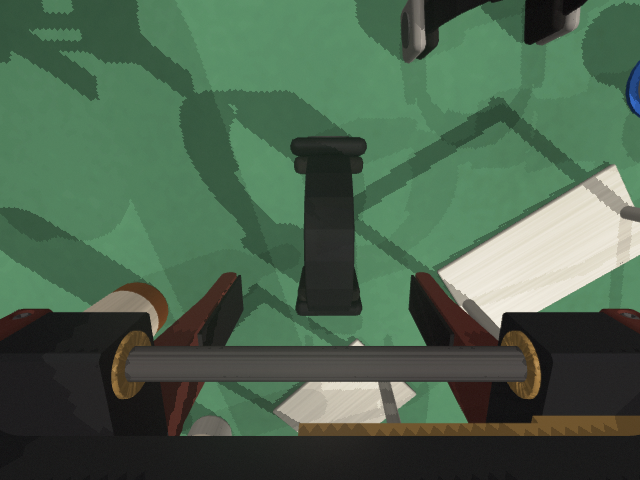

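>>> jog_arm(
  steps=[
    {"dp":[0.015,0.015,-0.4],"turn":[0,0,0.002],"claw":1},
    {"dp":[0.015,0.015,-0.7],"turn":[0,0,0.002],"claw":1},
    {"dp":[0.015,0.015,-0.84],"turn":[0,0,0.002],"claw":1},
    {"dp":[0.015,0.015,-0.84],"turn":[0,0,0.002],"claw":1},
    {"dp":[0.015,0.015,-0.84],"turn":[0,0,0.002],"claw":1},
  ],
)

```text
t: 3.75
ee_pos: [478.9, 2.9, 133.6]
orientation: [-1.478, -0.647, 0.644]
ft_force: [0.6, 0.5, 0.4]
width: 87.9
```

```bash
python3 -c "
from w import *
look('w3',(475.7,3.8),146)"
```

```text
ee [478.9   2.9 133.6] toolx yaw 47.29 ydir [ 0.004 -0.004 -1.   ] w 87.92153693344764 F [0.6 0.5 0.4] j [-0.02  0.35  2.01 -0.    0.78 -0.84]
116 11841 axis 137.3 [470.3  10.6] [81. 96.] z98 147.3
124 10927 axis 137.3 [472.6   8.4] [74. 97.] z98 147.4
136 8691 axis 47.5 [477.4   4.1] [97. 61.] z98 147.9
142 6404 axis 47.3 [477.4   3.9] [96. 45.] z98 148.4
```

View pics/w3.png

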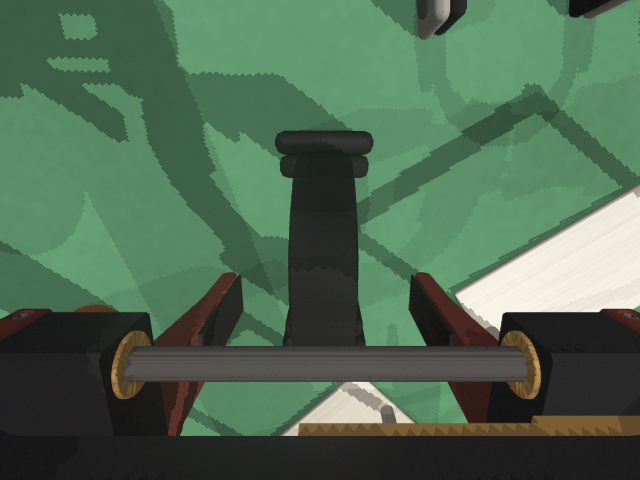

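>>> jog_arm(
  steps=[
    {"dp":[-0.025,0,-0.035],"turn":[0,0,0],"claw":1},
    {"dp":[-0.025,0,-0.035],"turn":[0,0,0],"claw":1},
    {"dp":[-0.025,0,-0.035],"turn":[0,0,0],"claw":1},
  ],
)

```text
t: 4.05
ee_pos: [477.9, 2.9, 132.2]
orientation: [-1.479, -0.649, 0.642]
ft_force: [-0.9, 0.6, -0.4]
width: 87.4
```

```bash
python3 -c "
from h import *
for i in range(4):
  o=ctrl.get_obs();print(np.round(o['ee_pos'],2),np.round(o['qpos'],4),np.round(o['t'],2)); ctrl.get_image('top')
"
```

```text
[477.86   2.91 132.23] [-0.0166  0.3463  2.0188 -0.005   0.7697 -0.8384] 4.05
[477.73   2.94 132.01] [-0.0165  0.3466  2.0189 -0.005   0.7696 -0.8384] 4.1
[477.62   2.99 131.8 ] [-0.0164  0.347   2.0191 -0.0049  0.7695 -0.8384] 4.15
[477.51   3.01 131.63] [-0.0164  0.3473  2.0192 -0.005   0.7695 -0.8384] 4.2
```

>>> jog_arm(
  steps=[
    {"dp":[-0.01,0,-0.01],"turn":[0,0,0],"claw":0},
    {"dp":[-0.01,0,-0.01],"turn":[0,0,0],"claw":0},
    {"dp":[-0.01,0,-0.01],"turn":[0,0,0],"claw":0},
    {"dp":[-0.01,0,-0.01],"turn":[0,0,0],"claw":0},
    {"dp":[-0.01,0,-0.01],"turn":[0,0,0],"claw":0},
    {"dp":[-0.01,0,-0.01],"turn":[0,0,0],"claw":0},
    {"dp":[-0.01,0,-0.01],"turn":[0,0,0],"claw":0},
    {"dp":[-0.01,0,-0.01],"turn":[0,0,0],"claw":0},
  ],
)

```text
t: 4.92
ee_pos: [476.6, 3.0, 130.7]
orientation: [-1.478, -0.648, 0.643]
ft_force: [-1.8, 0.2, -0.3]
width: 37.8
```

>>> jog_arm(
  steps=[
    {"dp":[0,0,0],"turn":[0,0,0],"claw":0},
    {"dp":[0,0,0],"turn":[0,0,0],"claw":0},
    {"dp":[0,0,0],"turn":[0,0,0],"claw":0},
    {"dp":[0,0,0],"turn":[0,0,0],"claw":0},
  ],
)

```text
t: 5.25
ee_pos: [476.7, 3.0, 130.7]
orientation: [-1.478, -0.648, 0.643]
ft_force: [0.6, 0.6, -0.1]
width: 33.6
```

>>> jog_arm(
  steps=[
    {"dp":[0,0,0.15],"turn":[0,0,0],"claw":0},
    {"dp":[0,0,0.3],"turn":[0,0,0],"claw":0},
    {"dp":[0,0,0.5],"turn":[0,0,0],"claw":0},
    {"dp":[0,0,0.5],"turn":[0,0,0],"claw":0},
    {"dp":[0,0,0.5],"turn":[0,0,0],"claw":0},
  ],
)

```text
t: 5.67
ee_pos: [476.9, 3.0, 170.8]
orientation: [-1.479, -0.649, 0.642]
ft_force: [-0.8, 0.2, -3.8]
width: 34.2
```

```bash
python3 -c "
from w import *
look('w4',(475.7,3.8),186)
c=cam('side'); save(c[0],'s4')"
```

```text
ee [476.9   3.  170.8] toolx yaw 47.3 ydir [ 0.007 -0.004 -1.   ] w 34.22130686385034 F [-0.8  0.2 -3.8] j [-0.02  0.28  2.   -0.    0.86 -0.84]
156 11257 axis 137.1 [467.   11.9] [74. 44.] z98 187.1
164 10320 axis 137.2 [469.3   9.7] [68. 45.] z98 187.2
176 8043 axis 137.3 [474.1   5.2] [55. 45.] z98 187.4
182 6325 axis 137.2 [476.6   2.7] [46. 42.] z98 187.9
```

View pics/s4.png

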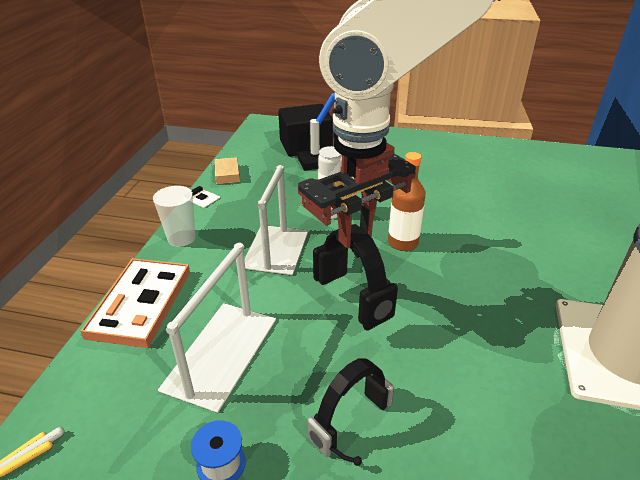

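The side view shows the headphones lifted level, held by the crown. Now raise and carry them.

>>> jog_arm(
  steps=[
    {"dp":[0,0,0.3],"turn":[0,0,0],"claw":0},
    {"dp":[0,0,0.6],"turn":[0,0,0],"claw":0},
    {"dp":[0,0,0.95],"turn":[0,0,0],"claw":0},
    {"dp":[0,0,0.95],"turn":[0,0,0],"claw":0},
    {"dp":[0,0,0.95],"turn":[0,0,0],"claw":0},
  ],
)

```text
t: 6.18
ee_pos: [476.3, 3.0, 245.8]
orientation: [-1.478, -0.648, 0.643]
ft_force: [-0.8, 0.9, -4.5]
width: 33.6
```

>>> jog_arm(
  steps=[
    {"dp":[0,0,0.3],"turn":[0,0,0],"claw":0},
    {"dp":[0,0,0.6],"turn":[0,0,0],"claw":0},
    {"dp":[0,0,0.95],"turn":[0,0,0],"claw":0},
    {"dp":[0,0,0.95],"turn":[0,0,0],"claw":0},
    {"dp":[0,0,0.95],"turn":[0,0,0],"claw":0},
  ],
)

```text
t: 6.6
ee_pos: [476.3, 3.0, 320.7]
orientation: [-1.478, -0.648, 0.643]
ft_force: [-1.7, 0.4, -3.8]
width: 33.7
```

>>> jog_arm(
  steps=[
    {"dp":[0.2,0.15,0],"turn":[0,0,0.02],"claw":0},
    {"dp":[0.5,0.35,0],"turn":[0,0,0.04],"claw":0},
    {"dp":[0.7,0.5,0],"turn":[0,0,0.064],"claw":0},
    {"dp":[0.82,0.6,0],"turn":[0,0,0.064],"claw":0},
    {"dp":[0.82,0.6,0],"turn":[0,0,0.064],"claw":0},
  ],
)

```text
t: 7.02
ee_pos: [542.2, 52.1, 317.5]
orientation: [-1.422, -0.8, 0.799]
ft_force: [-0.3, -0.1, -3.9]
width: 33.9
```

>>> jog_arm(
  steps=[
    {"dp":[0.2,0.15,0],"turn":[0,0,0.02],"claw":0},
    {"dp":[0.5,0.35,0],"turn":[0,0,0.04],"claw":0},
    {"dp":[0.7,0.5,0],"turn":[0,0,0.064],"claw":0},
    {"dp":[0.82,0.6,0],"turn":[0,0,0.064],"claw":0},
    {"dp":[0.82,0.6,0],"turn":[0,0,0.064],"claw":0},
  ],
)

```text
t: 7.43
ee_pos: [608.1, 100.9, 315.7]
orientation: [-1.355, -0.95, 0.951]
ft_force: [0.5, -0.2, -3.8]
width: 33.7
```

>>> jog_arm(
  steps=[
    {"dp":[0.2,0.15,0],"turn":[0,0,0.02],"claw":0},
    {"dp":[0.5,0.35,0],"turn":[0,0,0.04],"claw":0},
    {"dp":[0.7,0.5,0],"turn":[0,0,0.064],"claw":0},
    {"dp":[0.8,0.6,0],"turn":[0,0,0.064],"claw":0},
    {"dp":[0.8,0.6,0],"turn":[0,0,0.064],"claw":0},
    {"dp":[0.8,0.6,0],"turn":[0,0,0.064],"claw":0},
  ],
)

```text
t: 7.93
ee_pos: [670.8, 148.3, 314.8]
orientation: [-1.277, -1.097, 1.102]
ft_force: [-0.0, -0.6, -3.1]
width: 33.6
```

```bash
python3 -c "
from w import *
look('w5',(673,147.5),335)
c=cam('side'); save(c[0],'s5')"
```

```text
ee [670.8 148.3 314.8] toolx yaw 81.47 ydir [-0.002 -0.003 -1.   ] w 33.62066935620795 F [-0.  -0.6 -3.1] j [ 0.2   0.44  1.39 -0.    1.32 -1.22]
305 10979 axis 171.7 [659.6 149.9] [71. 46.] z98 335.2
313 9992 axis 171.8 [662.6 149.5] [65. 46.] z98 335.7
325 6969 axis 172.0 [670.5 148.4] [48. 46.] z98 336.9
331 536 axis 81.7 [669.4 148.5] [51. 21.] z98 338.8
```

View pics/s5.png

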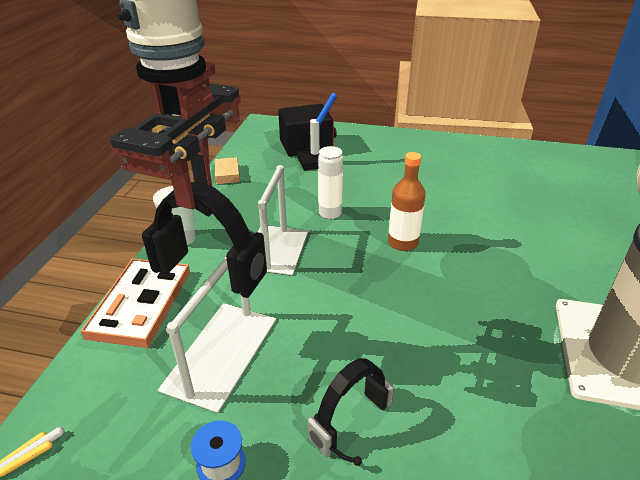

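View pics/w5.png

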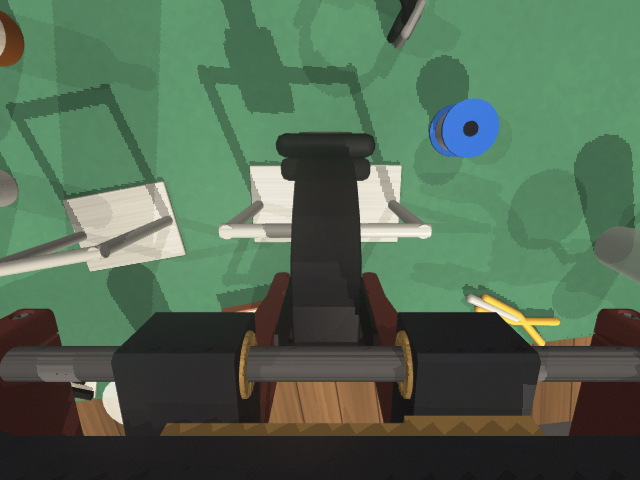

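The side view shows the cups straddling the bar from above. In the wrist view the bar ends are at (222,232) and (430,232), with the band midway between them. I'll check the bar position with the wrist camera.

```bash
cat > bar.py <<'E'
from h import *
def bar(cams,c,r):
  for n in cams:
    P=cloud(cam(n)); z=P[...,2];x=P[...,0];y=P[...,1]
    p=P[(np.hypot(x-c[0],y-c[1])<r)&(z>154)&(z<170)&(abs(x-c[0])<30)]
    L=cv2.fitLine(p[:,:2].astype(np.float32),cv2.DIST_HUBER,0,.01,.01).ravel()
    t=(p[:,:2]-L[2:])@L[:2]; s=(p[:,:2]-L[2:])@np.array([-L[1],L[0]]); a,b=np.percentile(t,[.5,99.5])
    tp=p[p[:,2]>np.percentile(p[:,2],80)]
    print(n,len(p),np.degrees(np.arctan2(L[1],L[0]))%180,L[2:]+L[:2]*(a+b)/2,b-a,'top pts x',tp.mean(0),'cross',np.percentile(s,[2,98]))
E
python3 -c "
from bar import *
bar(['wrist','top'],(673,147.5),120)"
```

```text
wrist 2081 81.70476 [673.79042861 146.24752543] 202.62282032171083 top pts x [675.27853636 146.29991961 165.74696422] cross [-8.05801725  5.35042861]
top 471 81.54605 [666.12886945 106.98192431] 123.86870759841145 top pts x [667.3797444  106.93348967 165.4936289 ] cross [-8.09511526  5.12295655]
```

>>> jog_arm(
  steps=[
    {"dp":[0.04,-0.015,-0.1],"turn":[0,0,0.001],"claw":0},
    {"dp":[0.04,-0.015,-0.3],"turn":[0,0,0.001],"claw":0},
    {"dp":[0.04,-0.015,-0.6],"turn":[0,0,0.001],"claw":0},
    {"dp":[0.04,-0.015,-0.8],"turn":[0,0,0.001],"claw":0},
    {"dp":[0.04,-0.015,-0.8],"turn":[0,0,0.001],"claw":0},
    {"dp":[0.04,-0.015,-0.8],"turn":[0,0,0.001],"claw":0},
  ],
)

```text
t: 8.63
ee_pos: [673.7, 146.4, 250.9]
orientation: [-1.275, -1.099, 1.105]
ft_force: [-0.3, 0.0, -3.9]
width: 33.5
```

>>> jog_arm(
  steps=[
    {"dp":[0,0,-0.2],"turn":[0,0,0],"claw":0},
    {"dp":[0,0,-0.4],"turn":[0,0,0],"claw":0},
    {"dp":[0,0,-0.6],"turn":[0,0,0],"claw":0},
    {"dp":[0,0,-0.75],"turn":[0,0,0],"claw":0},
    {"dp":[0,0,-0.75],"turn":[0,0,0],"claw":0},
    {"dp":[0,0,-0.75],"turn":[0,0,0],"claw":0},
  ],
)

```text
t: 9.13
ee_pos: [674.0, 146.3, 191.4]
orientation: [-1.275, -1.099, 1.104]
ft_force: [1.0, 0.1, -3.5]
width: 33.5
```

```bash
python3 -c "
from w import *
from bar import *
look('w6',(674,147.5),200)
bar(['wrist'],(673,147.5),120)
c=cam('side'); save(c[0],'s6')"
```

```text
ee [674.  146.3 191.4] toolx yaw 81.69 ydir [-0.002 -0.003 -1.   ] w 33.49720363632618 F [ 1.   0.1 -3.5] j [ 0.2   0.55  1.5  -0.    1.1  -1.23]
170 6608 axis 172.4 [658.5 148.4] [80. 44.] z98 203.9
178 5800 axis 172.5 [661.4 148. ] [75. 45.] z98 203.9
190 4323 axis 172.4 [666.1 147.4] [66. 46.] z98 203.9
196 2937 axis 172.4 [670.  146.8] [59. 47.] z98 204.0
wrist 5704 81.64329 [672.66791536 146.55519903] 202.44715496986538 top pts x [674.59733367 143.91767131 165.62049705] cross [-8.36863239  4.36128093]
```

View pics/s6.png

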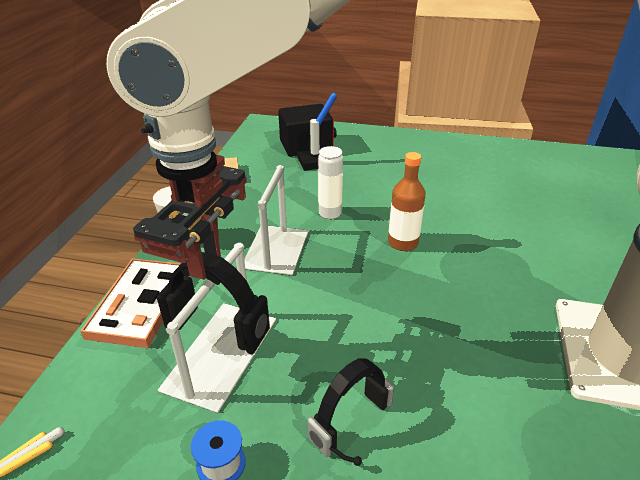

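>>> jog_arm(
  steps=[
    {"dp":[0.008,0.008,-0.05],"turn":[0,0,0],"claw":0},
    {"dp":[0.008,0.008,-0.1],"turn":[0,0,0],"claw":0},
    {"dp":[0.008,0.008,-0.15],"turn":[0,0,0],"claw":0},
    {"dp":[0.008,0.008,-0.2],"turn":[0,0,0],"claw":0},
    {"dp":[0.008,0.008,-0.23],"turn":[0,0,0],"claw":0},
    {"dp":[0.008,0.008,-0.245],"turn":[0,0,0],"claw":0},
    {"dp":[0.008,0.008,-0.245],"turn":[0,0,0],"claw":0},
    {"dp":[0.008,0.008,-0.245],"turn":[0,0,0],"claw":0},
    {"dp":[0.008,0.008,-0.245],"turn":[0,0,0],"claw":0},
  ],
)

```text
t: 10.03
ee_pos: [675.5, 147.2, 173.1]
orientation: [-1.277, -1.101, 1.103]
ft_force: [0.1, -0.2, -3.1]
width: 33.8
```

>>> jog_arm(
  steps=[
    {"dp":[0,0,-0.008],"turn":[0,0,0],"claw":0},
    {"dp":[0,0,-0.008],"turn":[0,0,0],"claw":0},
    {"dp":[0,0,-0.008],"turn":[0,0,0],"claw":0},
    {"dp":[0,0,-0.008],"turn":[0,0,0],"claw":0},
  ],
)

```text
t: 10.37
ee_pos: [675.5, 147.2, 172.5]
orientation: [-1.277, -1.102, 1.103]
ft_force: [-0.9, 0.5, -3.6]
width: 33.9
```

>>> jog_arm(
  steps=[
    {"dp":[-0.01,0,-0.015],"turn":[0,0,0],"claw":0},
    {"dp":[-0.01,0,-0.025],"turn":[0,0,0],"claw":0},
    {"dp":[-0.01,0,-0.025],"turn":[0,0,0],"claw":0},
    {"dp":[-0.01,0,-0.025],"turn":[0,0,0],"claw":0},
    {"dp":[-0.01,0,-0.025],"turn":[0,0,0],"claw":0},
  ],
)

```text
t: 10.78
ee_pos: [674.7, 147.2, 170.5]
orientation: [-1.277, -1.102, 1.103]
ft_force: [0.2, 0.1, -3.7]
width: 34.0
```

>>> jog_arm(
  steps=[
    {"dp":[0,0,-0.01],"turn":[0,0,0],"claw":0},
    {"dp":[0,0,-0.01],"turn":[0,0,0],"claw":0},
    {"dp":[0,0,-0.01],"turn":[0,0,0],"claw":0},
    {"dp":[0,0,-0.01],"turn":[0,0,0],"claw":0},
  ],
)

```text
t: 11.12
ee_pos: [674.8, 147.3, 169.8]
orientation: [-1.277, -1.102, 1.102]
ft_force: [0.1, 0.7, -2.7]
width: 33.9
```

Contact is starting, with the weight on the wrist falling. One more small step down, then release.

>>> jog_arm(
  steps=[
    {"dp":[0,0,-0.008],"turn":[0,0,0],"claw":0},
    {"dp":[0,0,-0.008],"turn":[0,0,0],"claw":0},
    {"dp":[0,0,-0.008],"turn":[0,0,0],"claw":0},
    {"dp":[0,0,-0.008],"turn":[0,0,0],"claw":0},
  ],
)

```text
t: 11.45
ee_pos: [674.9, 147.3, 169.7]
orientation: [-1.277, -1.102, 1.102]
ft_force: [-2.7, -0.6, 2.9]
width: 33.7
```

```bash
python3 -c "
from h import *
o=ctrl.get_obs();print(o['ft_force'],o['ee_pos'],o['moment'])
c=cam('side'); cv2.imwrite('pics/s7.png',cv2.resize(c[0][180:420,100:340,::-1],None,fx=2.4,fy=2.4))"
```

```text
[-2.6518638  -0.60851838  2.91484771] [674.92076154 147.25469845 169.7172978 ] [-0.07963889  0.25935036  0.00207733]
```

View pics/s7.png

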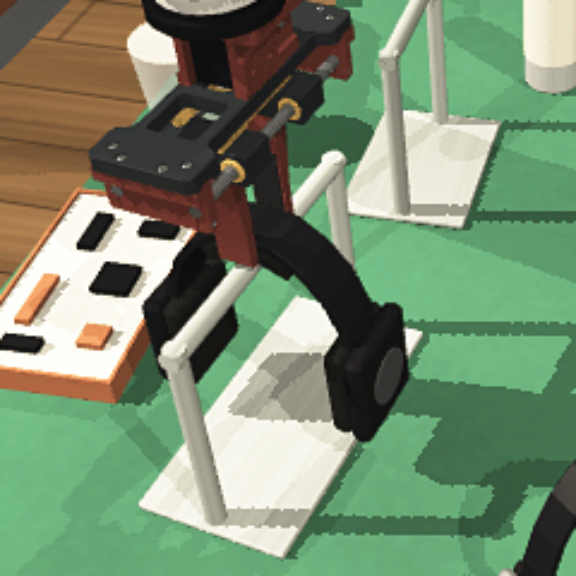

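>>> jog_arm(
  steps=[
    {"dp":[0,0,0.004],"turn":[0,0,0],"claw":0},
    {"dp":[0,0,0.004],"turn":[0,0,0],"claw":0.4},
    {"dp":[0,0,0.004],"turn":[0,0,0],"claw":0.5},
    {"dp":[0,0,0.004],"turn":[0,0,0],"claw":0.6},
    {"dp":[0,0,0.004],"turn":[0,0,0],"claw":0.8},
    {"dp":[0,0,0.004],"turn":[0,0,0],"claw":0.9},
    {"dp":[0,0,0.004],"turn":[0,0,0],"claw":0.9},
    {"dp":[0,0,0.004],"turn":[0,0,0],"claw":0.9},
  ],
)

```text
t: 12.17
ee_pos: [674.9, 147.3, 170.0]
orientation: [-1.277, -1.102, 1.102]
ft_force: [-0.4, -0.7, -1.0]
width: 71.7
```

>>> jog_arm(
  steps=[
    {"dp":[0,0,0.2],"turn":[0,0,0],"claw":0.9},
    {"dp":[0,0,0.5],"turn":[0,0,0],"claw":0.9},
    {"dp":[0,0,1],"turn":[0,0,0],"claw":1},
    {"dp":[0,0,1],"turn":[0,0,0],"claw":1},
    {"dp":[0,0,1],"turn":[0,0,0],"claw":1},
  ],
)

```text
t: 12.58
ee_pos: [676.5, 147.6, 253.1]
orientation: [-1.28, -1.107, 1.099]
ft_force: [-0.5, -0.3, -0.8]
width: 87.6
```

```bash
python3 -c "
from w import *
look('w8',(674.5,147),185)
c=cam('side'); save(c[0],'s8')"
```

```text
ee [676.5 147.6 253.1] toolx yaw 81.69 ydir [ 0.007 -0.001 -1.   ] w 87.63449090959087 F [-0.5 -0.3 -0.8] j [ 0.2   0.49  1.45 -0.    1.2  -1.23]
155 7535 axis 170.5 [673.9 147.1] [ 97. 113.] z98 185.5
163 6443 axis 172.0 [673.9 147.1] [ 86. 111.] z98 185.6
175 3768 axis 171.4 [675.  147.1] [62. 33.] z98 185.8
181 2798 axis 171.5 [675.1 147.1] [46. 33.] z98 185.9
```

View pics/s8.png

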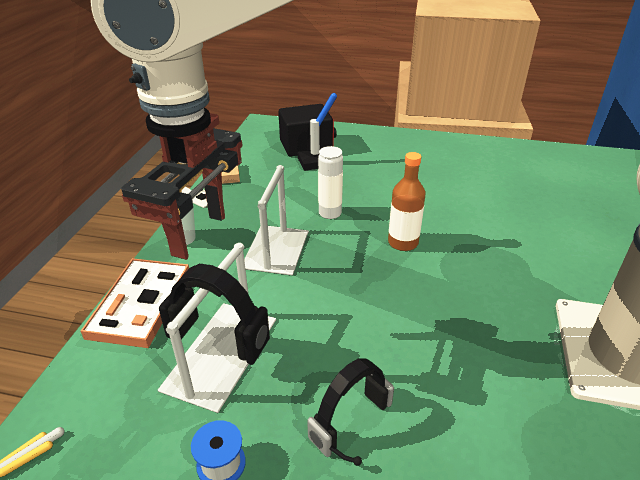

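View pics/w8.png

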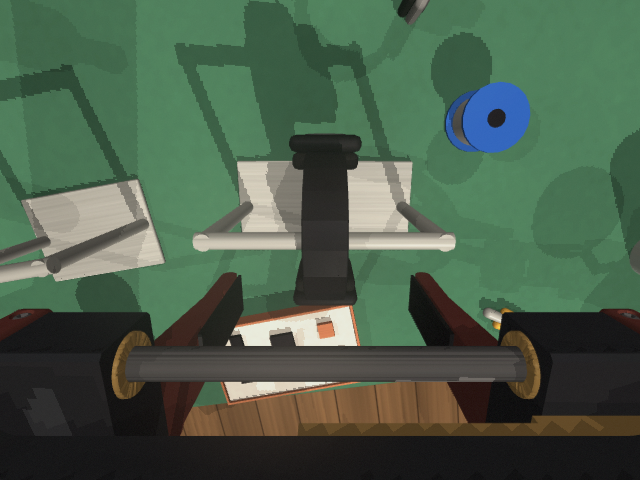

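The headphones hang square and centred, with the crown at (675, 147), z 186 and axis 171.5°. Now the headset.

>>> jog_arm(
  steps=[
    {"dp":[-1,0.33,0],"turn":[0,0,0.115],"claw":1},
    {"dp":[-1,0.33,0],"turn":[0,0,0.115],"claw":1},
    {"dp":[-1,0.33,0],"turn":[0,0,0.115],"claw":1},
    {"dp":[-1,0.33,0],"turn":[0,0,0.115],"claw":1},
    {"dp":[-1,0.33,0],"turn":[0,0,0.115],"claw":1},
  ],
)

```text
t: 13.1
ee_pos: [594.2, 173.6, 248.6]
orientation: [-1.102, -1.364, 1.366]
ft_force: [-0.8, -0.2, -0.2]
width: 87.8
```

>>> jog_arm(
  steps=[
    {"dp":[-1,0.33,0],"turn":[0,0,0.115],"claw":1},
    {"dp":[-1,0.33,0],"turn":[0,0,0.115],"claw":1},
    {"dp":[-1,0.33,0],"turn":[0,0,0.115],"claw":1},
    {"dp":[-1,0.33,0],"turn":[0,0,0.115],"claw":1},
    {"dp":[-1,0.33,0],"turn":[0,0,0.115],"claw":1},
  ],
)

```text
t: 13.52
ee_pos: [515.7, 200.1, 248.7]
orientation: [-0.887, -1.616, 1.616]
ft_force: [-0.2, -0.4, 0.6]
width: 87.6
```

>>> jog_arm(
  steps=[
    {"dp":[-1,0.33,-0.3],"turn":[0,0,0.115],"claw":1},
    {"dp":[-1,0.33,-0.3],"turn":[0,0,0.115],"claw":1},
    {"dp":[-1,0.33,-0.3],"turn":[0,0,0.115],"claw":1},
    {"dp":[-1,0.33,-0.3],"turn":[0,0,0.115],"claw":1},
    {"dp":[-1,0.33,-0.3],"turn":[0,0,0.115],"claw":1},
    {"dp":[-1,0.33,-0.3],"turn":[0,0,0.115],"claw":1},
  ],
)

```text
t: 14.02
ee_pos: [438.0, 226.6, 225.3]
orientation: [-0.625, -1.853, 1.85]
ft_force: [0.3, -0.4, -0.1]
width: 87.8
```

```bash
python3 -c "
from w import *
look('w9',(436,227),124)"
```

```text
ee [438.  226.6 225.3] toolx yaw 142.95 ydir [ 0.005  0.    -1.   ] w 87.81165150819821 F [ 0.3 -0.4 -0.1] j [ 0.45  0.22  1.92 -0.    1.   -2.04]
94 2508 axis 54.0 [436.7 225.1] [86. 21.] z98 124.6
102 2258 axis 53.9 [436.8 225.1] [76. 21.] z98 124.7
114 1653 axis 53.8 [437.1 225.5] [54. 21.] z98 124.8
120 1223 axis 54.5 [437.1 225.6] [39. 21.] z98 125.0
```

View pics/w9.png

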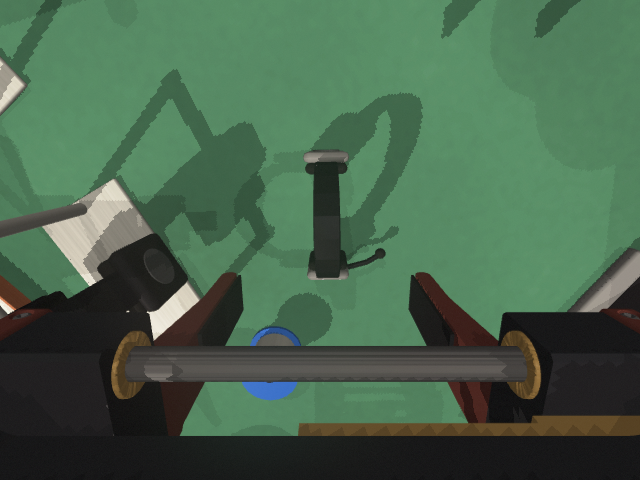

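The wrist view shows the headset band midway between the fingers at about (327,215), with the boom to the right at (378,255). Descending.

>>> jog_arm(
  steps=[
    {"dp":[-0.012,-0.012,-0.4],"turn":[0,0,0.005],"claw":1},
    {"dp":[-0.012,-0.012,-0.75],"turn":[0,0,0.005],"claw":1},
    {"dp":[-0.012,-0.012,-0.75],"turn":[0,0,0.005],"claw":1},
    {"dp":[-0.012,-0.012,-0.75],"turn":[0,0,0.005],"claw":1},
  ],
)

```text
t: 14.4
ee_pos: [437.1, 225.0, 164.6]
orientation: [-0.611, -1.859, 1.859]
ft_force: [1.0, -0.2, 0.6]
width: 88.2
```

>>> jog_arm(
  steps=[
    {"dp":[0,0,-0.3],"turn":[0,0,0],"claw":0.8},
    {"dp":[0,0,-0.5],"turn":[0,0,0],"claw":0.7},
    {"dp":[0,0,-0.64],"turn":[0,0,0],"claw":0.6},
    {"dp":[0,0,-0.64],"turn":[0,0,0],"claw":0.6},
    {"dp":[0,0,-0.64],"turn":[0,0,0],"claw":0.6},
    {"dp":[0,0,-0.64],"turn":[0,0,0],"claw":0.6},
  ],
)

```text
t: 14.9
ee_pos: [438.4, 225.5, 115.0]
orientation: [-0.614, -1.861, 1.858]
ft_force: [-0.0, -0.3, 0.3]
width: 53.4
```

```bash
python3 -c "
from w import *
look('w10',(437,225.6),124,50)"
```

```text
ee [438.4 225.5 115. ] toolx yaw 143.7 ydir [ 0.005  0.    -1.   ] w 53.40915119247892 F [-0.  -0.3  0.3] j [ 0.45  0.4   1.99 -0.    0.75 -2.05]
94 6711 axis 53.9 [435.2 221.1] [78. 64.] z98 125.6
102 6193 axis 53.9 [436.8 223.2] [72. 65.] z98 125.8
114 4785 axis 54.5 [437.8 224.7] [53. 66.] z98 126.1
120 3514 axis 143.1 [437.9 224.5] [65. 39.] z98 126.6
```

View pics/w10.png

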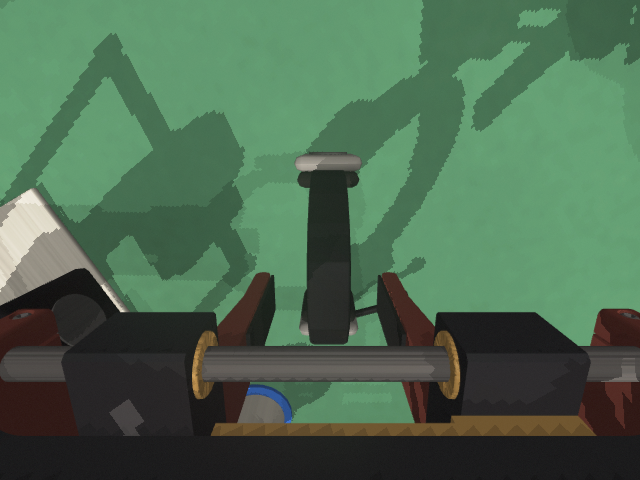

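>>> jog_arm(
  steps=[
    {"dp":[-0.015,0,-0.055],"turn":[0,0,0],"claw":0.5},
    {"dp":[-0.015,0,-0.055],"turn":[0,0,0],"claw":0.5},
    {"dp":[-0.015,0,-0.055],"turn":[0,0,0],"claw":0.4},
    {"dp":[-0.015,0,-0.055],"turn":[0,0,0],"claw":0.4},
    {"dp":[-0.015,0,-0.055],"turn":[0,0,0],"claw":0.4},
    {"dp":[-0.015,0,-0.055],"turn":[0,0,0],"claw":0.4},
  ],
)

```text
t: 15.45
ee_pos: [437.1, 225.5, 110.6]
orientation: [-0.614, -1.861, 1.858]
ft_force: [-0.4, -0.5, 0.4]
width: 35.6
```

>>> jog_arm(
  steps=[
    {"dp":[0,0,0],"turn":[0,0,0],"claw":0},
    {"dp":[0,0,0],"turn":[0,0,0],"claw":0},
    {"dp":[0,0,0],"turn":[0,0,0],"claw":0},
    {"dp":[0,0,0],"turn":[0,0,0],"claw":0},
    {"dp":[0,0,0],"turn":[0,0,0],"claw":0},
    {"dp":[0,0,0],"turn":[0,0,0],"claw":0},
  ],
)

```text
t: 15.95
ee_pos: [437.1, 225.5, 110.6]
orientation: [-0.614, -1.861, 1.858]
ft_force: [0.8, -0.6, -0.8]
width: 21.3
```

>>> jog_arm(
  steps=[
    {"dp":[0,0,0.15],"turn":[0,0,0],"claw":0},
    {"dp":[0,0,0.3],"turn":[0,0,0],"claw":0},
    {"dp":[0,0,0.5],"turn":[0,0,0],"claw":0},
    {"dp":[0,0,0.5],"turn":[0,0,0],"claw":0},
    {"dp":[0,0,0.5],"turn":[0,0,0],"claw":0},
  ],
)

```text
t: 16.37
ee_pos: [437.5, 225.7, 150.9]
orientation: [-0.615, -1.863, 1.857]
ft_force: [-0.3, -0.0, -1.3]
width: 21.8
```

```bash
python3 -c "
from w import *
look('w11',(437,225.6),164,50)
c=cam('side'); save(c[0],'s11')"
```

```text
ee [437.5 225.7 150.9] toolx yaw 143.7 ydir [ 0.006  0.001 -1.   ] w 21.812908823331796 F [-0.3 -0.  -1.3] j [ 0.45  0.33  1.98 -0.    0.83 -2.05]
134 6741 axis 53.8 [433.4 220.1] [73. 34.] z98 165.5
142 6208 axis 53.8 [434.9 222.2] [68. 35.] z98 165.6
154 4845 axis 53.9 [437.3 225.4] [54. 35.] z98 165.9
160 3621 axis 53.5 [437.5 225.6] [40. 34.] z98 166.5
```

View pics/s11.png

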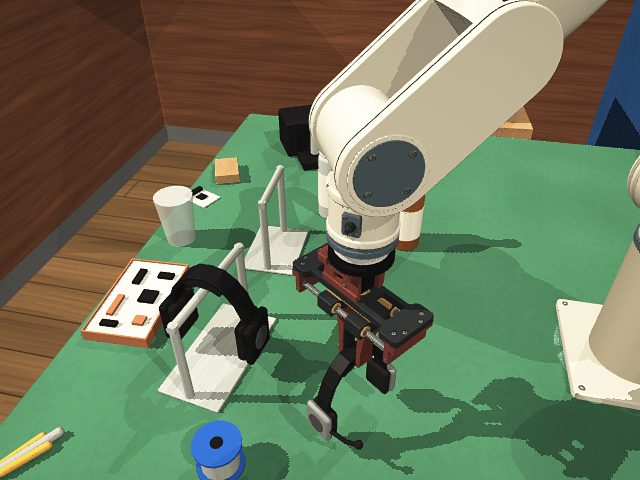

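The side view shows the headset lifted level and clear. Raise and carry it.

>>> jog_arm(
  steps=[
    {"dp":[0,0,0.3],"turn":[0,0,0],"claw":0},
    {"dp":[0,0,0.6],"turn":[0,0,0],"claw":0},
    {"dp":[0,0,1],"turn":[0,0,0],"claw":0},
    {"dp":[0,0,1],"turn":[0,0,0],"claw":0},
    {"dp":[0,0,1],"turn":[0,0,0],"claw":0},
  ],
)

```text
t: 16.88
ee_pos: [437.2, 225.5, 230.4]
orientation: [-0.615, -1.863, 1.857]
ft_force: [0.4, -0.4, -2.3]
width: 21.9
```

>>> jog_arm(
  steps=[
    {"dp":[0,0,0.3],"turn":[0,0,0],"claw":0},
    {"dp":[0,0,0.6],"turn":[0,0,0],"claw":0},
    {"dp":[0,0,1],"turn":[0,0,0],"claw":0},
    {"dp":[0,0,1],"turn":[0,0,0],"claw":0},
    {"dp":[0,0,1],"turn":[0,0,0],"claw":0},
  ],
)

```text
t: 17.3
ee_pos: [437.4, 225.6, 310.0]
orientation: [-0.615, -1.863, 1.857]
ft_force: [0.1, -0.1, -1.8]
width: 21.5
```

>>> jog_arm(
  steps=[
    {"dp":[0.14,-0.25,0.05],"turn":[0,0,-0.02],"claw":0},
    {"dp":[0.3,-0.5,0.05],"turn":[0,0,-0.04],"claw":0},
    {"dp":[0.5,-0.8,0.05],"turn":[0,0,-0.058],"claw":0},
    {"dp":[0.57,-0.93,0.05],"turn":[0,0,-0.058],"claw":0},
    {"dp":[0.57,-0.93,0.05],"turn":[0,0,-0.058],"claw":0},
  ],
)

```text
t: 17.72
ee_pos: [482.9, 149.3, 311.5]
orientation: [-0.756, -1.74, 1.74]
ft_force: [-0.1, 0.3, -1.6]
width: 21.7
```

>>> jog_arm(
  steps=[
    {"dp":[0.14,-0.25,0.02],"turn":[0,0,-0.02],"claw":0},
    {"dp":[0.3,-0.5,0.02],"turn":[0,0,-0.04],"claw":0},
    {"dp":[0.5,-0.8,0.02],"turn":[0,0,-0.058],"claw":0},
    {"dp":[0.57,-0.93,0.02],"turn":[0,0,-0.058],"claw":0},
    {"dp":[0.57,-0.93,0.02],"turn":[0,0,-0.058],"claw":0},
  ],
)

```text
t: 18.13
ee_pos: [528.5, 73.9, 311.6]
orientation: [-0.884, -1.615, 1.618]
ft_force: [-0.0, 0.3, -1.3]
width: 21.7
```

>>> jog_arm(
  steps=[
    {"dp":[0.14,-0.25,0.02],"turn":[0,0,-0.02],"claw":0},
    {"dp":[0.3,-0.5,0.02],"turn":[0,0,-0.04],"claw":0},
    {"dp":[0.5,-0.8,0.02],"turn":[0,0,-0.058],"claw":0},
    {"dp":[0.57,-0.93,0.02],"turn":[0,0,-0.058],"claw":0},
    {"dp":[0.57,-0.93,0.02],"turn":[0,0,-0.058],"claw":0},
  ],
)

```text
t: 18.55
ee_pos: [574.2, -0.9, 312.3]
orientation: [-0.999, -1.488, 1.493]
ft_force: [0.3, 0.1, -1.0]
width: 22.1
```

>>> jog_arm(
  steps=[
    {"dp":[0.14,-0.25,0.02],"turn":[0,0,-0.02],"claw":0},
    {"dp":[0.3,-0.5,0.02],"turn":[0,0,-0.04],"claw":0},
    {"dp":[0.5,-0.8,0.02],"turn":[0,0,-0.058],"claw":0},
    {"dp":[0.57,-0.93,0.02],"turn":[0,0,-0.058],"claw":0},
    {"dp":[0.57,-0.93,0.02],"turn":[0,0,-0.058],"claw":0},
  ],
)

```text
t: 18.97
ee_pos: [619.9, -75.5, 313.3]
orientation: [-1.102, -1.359, 1.364]
ft_force: [-0.9, 0.1, -1.0]
width: 21.8
```

>>> jog_arm(
  steps=[
    {"dp":[0.14,-0.25,0],"turn":[0,0,-0.02],"claw":0},
    {"dp":[0.3,-0.5,0],"turn":[0,0,-0.04],"claw":0},
    {"dp":[0.5,-0.75,0],"turn":[0,0,-0.058],"claw":0},
    {"dp":[0.57,-0.87,0],"turn":[0,0,-0.058],"claw":0},
    {"dp":[0.57,-0.87,0],"turn":[0,0,-0.058],"claw":0},
    {"dp":[0.57,-0.87,0],"turn":[0,0,-0.058],"claw":0},
    {"dp":[0.57,-0.87,0],"turn":[0,0,-0.058],"claw":0},
  ],
)

```text
t: 19.55
ee_pos: [664.6, -143.4, 313.1]
orientation: [-1.192, -1.228, 1.233]
ft_force: [0.8, -0.4, -1.0]
width: 21.6
```

```bash
python3 -c "
from w import *
from bar import *
look('w12',(665,-145),327,50)
bar(['wrist'],(664,-145),90)
c=cam('side'); save(c[0],'s12')"
```

```text
ee [ 664.6 -143.4  313.1] toolx yaw 91.71 ydir [-0.004 -0.    -1.   ] w 21.625467888114134 F [ 0.8 -0.4 -1. ] j [-0.23  0.43  1.41 -0.    1.31 -1.83]
297 6729 axis 1.7 [ 657.7 -143.7] [73. 34.] z98 328.1
305 6182 axis 1.7 [ 660.6 -143.6] [68. 35.] z98 328.3
317 4722 axis 1.7 [ 664.1 -143.6] [52. 35.] z98 329.0
323 3416 axis 2.1 [ 664.5 -143.5] [38. 34.] z98 329.6
wrist 1527 91.73621 [ 664.52141646 -146.29402691] 143.04982158025402 top pts x [ 665.86998574 -148.09169607  165.71378175] cross [-5.23570767  7.4431465 ]
```

View pics/s12.png

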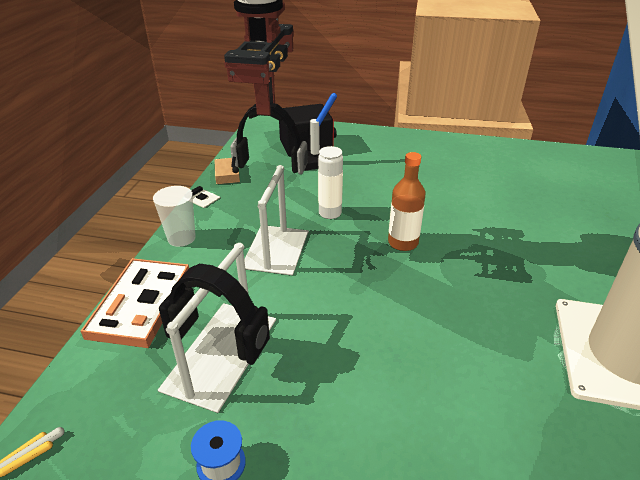

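View pics/w12.png

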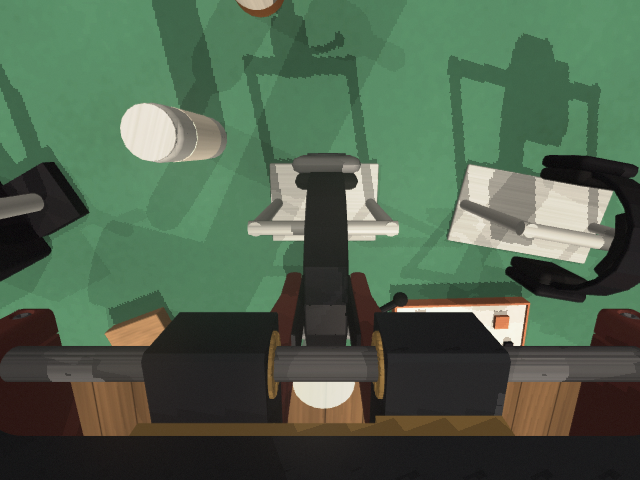

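The wrist view shows the bar ends at (248,228) and (398,228), with the band nearly midway, and the side view shows the cups straddling the bar. Lowering.

>>> jog_arm(
  steps=[
    {"dp":[0.011,-0.027,-0.1],"turn":[0,0,0],"claw":0},
    {"dp":[0.011,-0.027,-0.3],"turn":[0,0,0],"claw":0},
    {"dp":[0.011,-0.027,-0.6],"turn":[0,0,0],"claw":0},
    {"dp":[0.011,-0.027,-0.8],"turn":[0,0,0],"claw":0},
    {"dp":[0.011,-0.027,-0.8],"turn":[0,0,0],"claw":0},
    {"dp":[0.011,-0.027,-0.8],"turn":[0,0,0],"claw":0},
  ],
)

```text
t: 20.2
ee_pos: [665.2, -145.7, 248.5]
orientation: [-1.191, -1.227, 1.233]
ft_force: [0.4, 0.5, -0.7]
width: 21.7
```

>>> jog_arm(
  steps=[
    {"dp":[0,0,-0.2],"turn":[0,0,0],"claw":0},
    {"dp":[0,0,-0.4],"turn":[0,0,0],"claw":0},
    {"dp":[0,0,-0.6],"turn":[0,0,0],"claw":0},
    {"dp":[0,0,-0.75],"turn":[0,0,0],"claw":0},
    {"dp":[0,0,-0.75],"turn":[0,0,0],"claw":0},
    {"dp":[0,0,-0.75],"turn":[0,0,0],"claw":0},
  ],
)

```text
t: 20.7
ee_pos: [665.4, -145.7, 189.0]
orientation: [-1.191, -1.227, 1.233]
ft_force: [-0.2, 0.3, -0.3]
width: 22.0
```

```bash
python3 -c "
from w import *
from bar import *
look('w13',(665,-145),204,50)
bar(['wrist'],(664,-145),90)
c=cam('side'); save(c[0],'s13')"
```

```text
ee [ 665.4 -145.7  189. ] toolx yaw 91.69 ydir [-0.005 -0.    -1.   ] w 21.99131104879722 F [-0.2  0.3 -0.3] j [-0.23  0.54  1.52 -0.    1.09 -1.83]
174 6704 axis 1.8 [ 659.  -146.1] [73. 35.] z98 205.0
182 6157 axis 1.8 [ 661.7 -146. ] [67. 35.] z98 205.1
194 4534 axis 1.7 [ 665.1 -145.9] [50. 36.] z98 205.8
200 2824 axis 4.0 [ 664.8 -145.5] [35. 35.] z98 206.6
wrist 4199 91.733894 [ 663.08431525 -146.20609889] 142.8197247463231 top pts x [ 665.41749525 -145.4973867   165.63997614] cross [-4.20509353  8.49432574]
```

View pics/w13.png

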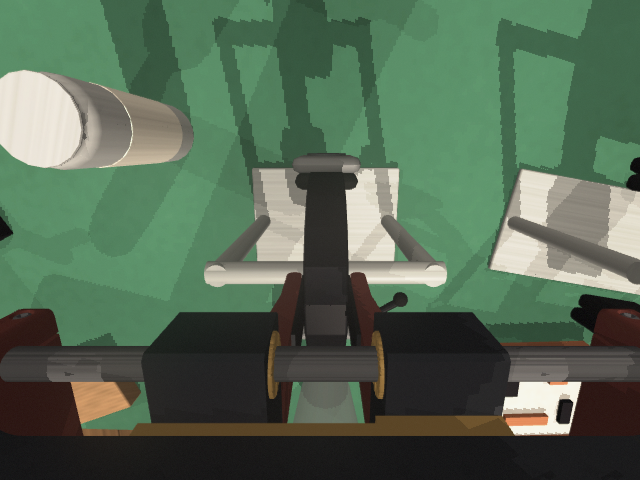

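View pics/s13.png

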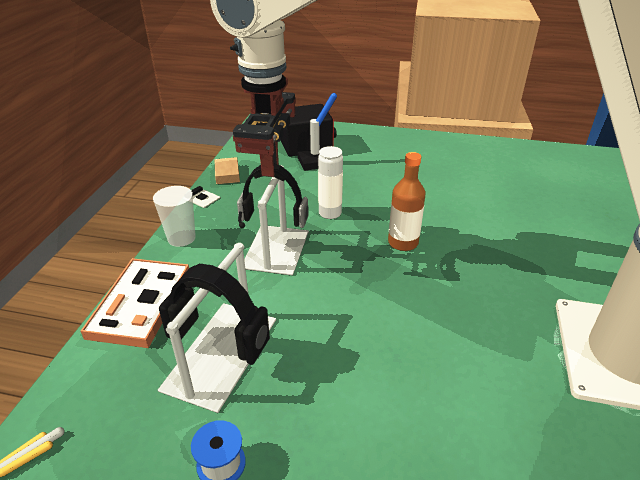

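The headset is centred over the bar. Ease it down.

>>> jog_arm(
  steps=[
    {"dp":[0,0,-0.05],"turn":[0,0,0],"claw":0},
    {"dp":[0,0,-0.1],"turn":[0,0,0],"claw":0},
    {"dp":[0,0,-0.15],"turn":[0,0,0],"claw":0},
    {"dp":[0,0,-0.2],"turn":[0,0,0],"claw":0},
    {"dp":[0,0,-0.22],"turn":[0,0,0],"claw":0},
    {"dp":[0,0,-0.22],"turn":[0,0,0],"claw":0},
    {"dp":[0,0,-0.22],"turn":[0,0,0],"claw":0},
    {"dp":[0,0,-0.22],"turn":[0,0,0],"claw":0},
    {"dp":[0,0,-0.22],"turn":[0,0,0],"claw":0},
    {"dp":[0,0,-0.22],"turn":[0,0,0],"claw":0},
  ],
)

```text
t: 21.68
ee_pos: [666.2, -145.9, 172.7]
orientation: [-1.194, -1.229, 1.233]
ft_force: [-0.3, -0.3, -1.4]
width: 21.5
```

>>> jog_arm(
  steps=[
    {"dp":[0,0,-0.008],"turn":[0,0,0],"claw":0},
    {"dp":[0,0,-0.008],"turn":[0,0,0],"claw":0},
    {"dp":[0,0,-0.008],"turn":[0,0,0],"claw":0},
    {"dp":[0,0,-0.008],"turn":[0,0,0],"claw":0},
  ],
)

```text
t: 22.02
ee_pos: [666.3, -145.9, 172.1]
orientation: [-1.194, -1.229, 1.233]
ft_force: [-0.5, 0.4, -1.3]
width: 21.5
```

>>> jog_arm(
  steps=[
    {"dp":[-0.01,0,-0.015],"turn":[0,0,0],"claw":0},
    {"dp":[-0.01,0,-0.022],"turn":[0,0,0],"claw":0},
    {"dp":[-0.01,0,-0.022],"turn":[0,0,0],"claw":0},
    {"dp":[-0.01,0,-0.022],"turn":[0,0,0],"claw":0},
    {"dp":[-0.01,0,-0.022],"turn":[0,0,0],"claw":0},
  ],
)

```text
t: 22.43
ee_pos: [665.5, -145.9, 170.3]
orientation: [-1.194, -1.229, 1.233]
ft_force: [-0.1, -0.9, -1.9]
width: 21.7
```

>>> jog_arm(
  steps=[
    {"dp":[0,0,-0.008],"turn":[0,0,0],"claw":0},
    {"dp":[0,0,-0.008],"turn":[0,0,0],"claw":0},
    {"dp":[0,0,-0.008],"turn":[0,0,0],"claw":0},
    {"dp":[0,0,-0.008],"turn":[0,0,0],"claw":0},
  ],
)

```text
t: 22.77
ee_pos: [665.5, -146.0, 169.6]
orientation: [-1.194, -1.229, 1.233]
ft_force: [-0.3, -0.2, -1.0]
width: 21.8
```

>>> jog_arm(
  steps=[
    {"dp":[0,0,-0.008],"turn":[0,0,0],"claw":0},
    {"dp":[0,0,-0.008],"turn":[0,0,0],"claw":0},
    {"dp":[0,0,-0.008],"turn":[0,0,0],"claw":0},
    {"dp":[0,0,-0.008],"turn":[0,0,0],"claw":0},
  ],
)

```text
t: 23.1
ee_pos: [665.5, -145.9, 169.5]
orientation: [-1.194, -1.229, 1.233]
ft_force: [-2.8, 0.7, 4.9]
width: 21.7
```

Contact confirmed: +4.9 N upward on the wrist. Ease up slightly and release.

>>> jog_arm(
  steps=[
    {"dp":[0,0,0.003],"turn":[0,0,0],"claw":0},
    {"dp":[0,0,0.003],"turn":[0,0,0],"claw":0.3},
    {"dp":[0,0,0.003],"turn":[0,0,0],"claw":0.4},
    {"dp":[0,0,0.003],"turn":[0,0,0],"claw":0.6},
    {"dp":[0,0,0.003],"turn":[0,0,0],"claw":0.8},
    {"dp":[0,0,0.003],"turn":[0,0,0],"claw":0.8},
    {"dp":[0,0,0.003],"turn":[0,0,0],"claw":0.8},
    {"dp":[0,0,0.003],"turn":[0,0,0],"claw":0.8},
  ],
)

```text
t: 23.77
ee_pos: [665.6, -146.0, 169.7]
orientation: [-1.194, -1.229, 1.233]
ft_force: [-0.0, 0.2, 0.4]
width: 62.7
```

>>> jog_arm(
  steps=[
    {"dp":[0,0,0.2],"turn":[0,0,0],"claw":0.8},
    {"dp":[0,0,0.5],"turn":[0,0,0],"claw":0.8},
    {"dp":[0,0,1],"turn":[0,0,0],"claw":0.8},
    {"dp":[0,0,1],"turn":[0,0,0],"claw":0.8},
    {"dp":[0,0,1],"turn":[0,0,0],"claw":0.8},
  ],
)

```text
t: 24.18
ee_pos: [667.1, -146.4, 252.7]
orientation: [-1.199, -1.232, 1.231]
ft_force: [0.3, 1.1, -0.0]
width: 70.2
```

>>> jog_arm(
  steps=[
    {"dp":[0,0,0.6],"turn":[0,0,0],"claw":0.8},
    {"dp":[0,0,0.6],"turn":[0,0,0],"claw":0.8},
    {"dp":[0,0,0.6],"turn":[0,0,0],"claw":0.8},
    {"dp":[0,0,0.6],"turn":[0,0,0],"claw":0.8},
  ],
)

```text
t: 24.52
ee_pos: [666.9, -146.3, 300.0]
orientation: [-1.199, -1.232, 1.231]
ft_force: [0.2, -0.1, -0.6]
width: 70.2
```

```bash
python3 -c "
from w import *
look('w14',(665,-145),183,50)
for n in ['side','top']:
  c=cam(n); save(c[0],n+'14'); P=cloud(c); np.save(n+'14.npy',P); x,y,z=P[...,0],P[...,1],P[...,2]
  for nm,c in [('bottle',(400,-220)),('can',(581,-303)),('spool',(600,335))]:
        p=P[(np.hypot(x-c[0],y-c[1])<50)&(z>20)&(z<215)]; print(n,nm,np.round((np.percentile(p,2,0)+np.percentile(p,98,0))/2),p[:,2].max())
  for c,zt in [((674,147),186),((665,-146),183)]:
    p=P[(np.hypot(x-c[0],y-c[1])<60)&(z>zt-10)&(z<zt+5)]
    d=p[:,:2]-p[:,:2].mean(0);ev=np.linalg.svd(d,full_matrices=False)[2]; print(n,p.mean(0),len(p),np.degrees(np.arctan2(ev[0,1],ev[0,0]))%180)
"
```

```text
ee [ 666.9 -146.3  300. ] toolx yaw 91.69 ydir [ 0.003 -0.002 -1.   ] w 70.20562931297866 F [ 0.2 -0.1 -0.6] j [-0.23  0.44  1.42 -0.    1.28 -1.83]
153 3538 axis 86.3 [ 664.9 -145.1] [95. 84.] z98 183.6
161 3159 axis 90.4 [ 664.7 -145.1] [95. 73.] z98 183.6
173 1512 axis 1.6 [ 665.8 -146. ] [54. 22.] z98 184.0
179 1125 axis 1.0 [ 665.6 -146. ] [40. 21.] z98 184.0
side bottle [ 404. -214.  117.] 212.02962956661105
side can [ 580. -297.   93.] 162.9196811311757
side spool [600. 335.  40.] 58.942742724671916
side [670.25660633 152.22764981 182.09052034] 711 174.8232452641454
side [ 662.10255787 -140.40200476  179.14298078] 238 5.3226862382438185Traceback (most recent call last):
  File "<string>", line 7, in <module>
    p=P[(np.hypot(x-c[0],y-c[1])<50)&(z>20)&(z<215)]; print(n,nm,np.round((np.percentile(p,2,0)+np.percentile(p,98,0))/2),p[:,2].max())
                                                                           ~~~~~~~~~~~~~^^^^^^^
    return _quantile_unchecked(
        a, q, axis, out, overwrite_input, method, keepdims, weights)
    return _ureduce(a,
                    func=_quantile_ureduce_func,
    ...<5 lines>...
                    overwrite_input=overwrite_input,
                    method=method)
    r = func(a, **kwargs)
    result = _quantile(arr,
                       quantiles=q,
    ...<2 lines>...
                       out=out,
                       weights=wgt)
    slices_having_nans = np.isnan(arr[-1, ...])
                                  ~~~^^^^^^^^^
IndexError: index -1 is out of bounds for axis 0 with size 0
```

View pics/w14.png

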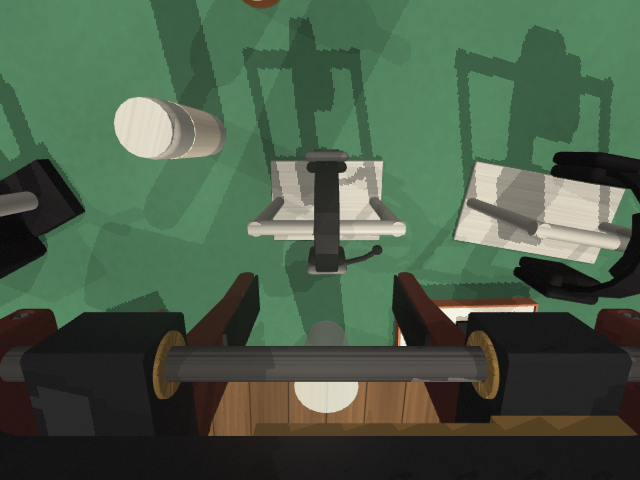

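View pics/side14.png

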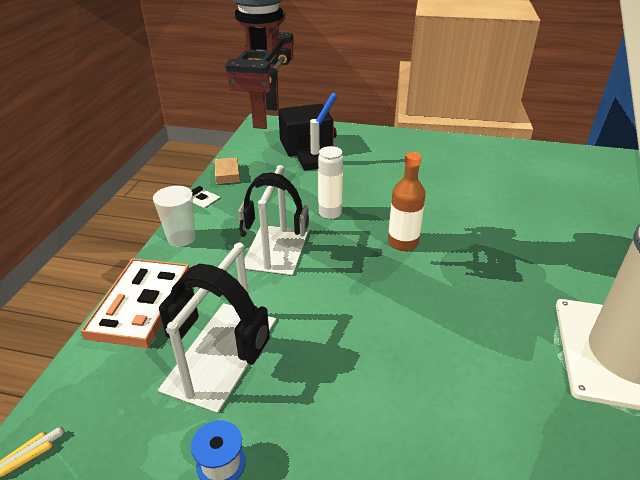

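Both hang square and centred. I'll do a short stillness check, then hand in.

>>> jog_arm(
  steps=[
    {"dp":[0,0,0],"turn":[0,0,0],"claw":0.8},
    {"dp":[0,0,0],"turn":[0,0,0],"claw":0.8},
    {"dp":[0,0,0],"turn":[0,0,0],"claw":0.8},
    {"dp":[0,0,0],"turn":[0,0,0],"claw":0.8},
    {"dp":[0,0,0],"turn":[0,0,0],"claw":0.8},
    {"dp":[0,0,0],"turn":[0,0,0],"claw":0.8},
    {"dp":[0,0,0],"turn":[0,0,0],"claw":0.8},
    {"dp":[0,0,0],"turn":[0,0,0],"claw":0.8},
  ],
)

```text
t: 25.33
ee_pos: [666.1, -146.1, 298.4]
orientation: [-1.196, -1.23, 1.232]
ft_force: [-0.2, -0.0, 0.4]
width: 70.3
```

```bash
python3 -c "
from w import *
look('w15',(665,-145),183,50)
a=cv2.imread('pics/side14.png').astype(int)
c=cam('side'); save(c[0],'side15'); b=c[0][...,::-1].astype(int)
d=np.abs(a-b).max(-1)
print('diff>40 hp',(d[250:370,150:285]>40).sum(),'hs',(d[165:245,232:315]>40).sum())
print(ctrl.close_job())"
```

```text
ee [ 666.1 -146.1  298.4] toolx yaw 91.69 ydir [-0.    -0.001 -1.   ] w 70.31734101943513 F [-0.2 -0.   0.4] j [-0.23  0.44  1.42 -0.    1.28 -1.83]
153 3527 axis 87.7 [ 665.2 -144.9] [95. 85.] z98 183.5
161 3194 axis 90.8 [ 664.8 -144.9] [95. 74.] z98 183.5
173 1488 axis 1.5 [ 665.4 -146. ] [54. 21.] z98 183.9
179 1103 axis 1.0 [ 665.8 -146. ] [40. 21.] z98 184.0
diff>40 hp 0 hs 0
the job is handed in; nothing more can be done
None
```

I hung the big headphones on the long stand's bar, then the slim headset on the short stand's bar. I lowered each until it just touched, with at most about 5 N on the wrist, and handed the job in at about 25 s.

Last checks, all after release:
- **Headphones:** the crown is at (675, 147), 186 mm high. The arch axis is 171.5°, against 171.6° for square to the bar.
- **Headset:** the crown is at (665.5, -146), 184 mm high. The arch axis is 1.5°, against 1.7° for square.
- **Stillness:** two side pictures about a second apart show no movement in either.
- **Bottle, can and spool:** in the side view they stand where they started, to the millimetre.

Two checks fell short:
- **Top-view recheck:** it failed because the arm was blocking that camera's view, so the bottle, can and spool were rechecked from the side camera only.
- **Bar midpoints:** the cameras disagreed by up to about 3 mm along the bars, so the centring is good to that much.

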